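# Lock the shaker, hang the staining baskets, stack the drip cups

## Robot

A 7-joint arm with a two-finger parallel gripper is mounted at the origin on a cart in front of the work surface, level with it; the furniture and walls round the work are solid. World frame = base frame: x ahead of the robot, y to its left, z up, the work surface at z = 0. Lengths are in m, angles in rad, forces in N, time in s.
With the tool pointing down it reaches from about 0.35 to 0.9 m from the base axis. Payload 8.1 kg.
Tool frame: the origin (TCP) lies on the front face of the gripper's body, between the roots of the fingers; the fingertips stand ctrl.tips_ahead ahead of it and the grasp point (between the pads) lies 54 mm ahead of it (ctrl.tips_ahead is the distance from the TCP to the fingertips, in m); z points along the fingers, y is the line along which they close (so a half turn about z gives the same grasp; the last joint's range is limited). The gripper opens to 85 mm and grips with 20 to 120 N. Pads are 22 mm wide; open, the fingers measure 114 mm over their backs; the gripper's body (76 mm by 85 mm) begins 54 mm behind the grasp point. The pads swing forward as they close: fully open they stand 13 mm farther back than shut.
Start: joints at [1.073, 0.434, 0.025, 1.573, -0.012, 1.134, -0.075], TCP at [0.24, -0.577, 0.304] pointing down, gripper open.
Joint ranges: [-2.62, 2.62], [-0.44, 2.09], [-1.27, 1.32], [0.08, 2.57], [-1.32, 4.46], [0.12, 2], [-2.74, 2.74]. Speed limits (rad/s): [2.22, 2.22, 3.01, 3.01, 3.14, 3.14, 3.14].

## Interface

Orientations are given as a 3x3 rotation matrix whose columns are the frame's x, y, z axes.
In Python, from station import status, read_camera, sign_off, models, ctrl gives the robot as it stands. The module is installed in compiled form; this text tells all that it offers.
- The arm moves only by the tool arm_command, never from a script. Its argument "motion" is a list of rows, each a list of 4 numbers: the shift along the tool's x, y, z in m, then the turn about the tool's z in degrees. In form: [[tx, ty, tz, roll], ...]. A call has 1 to 8 rows; each row is the pose to reach, as a shift and turn from the pose commanded when the call began, along the tool's axes at that moment; what a row does not reach only later rows make up. A row lasts 1/10 s, in which the tool goes at most 50 mm and 8.59 degrees, less where a joint would pass 70% of its speed; a pose out of reach is approached as far as the arm can. A call with a gripper value outside its range is refused whole. "hand" is the closure, from 0 (fully open) to 1 (shut), set as the call begins (left out, the last holds). The fingers move at their own pace and stop on an object; the grip force is fixed at half the most. Time passes only in rows, so rows that repeat a pose let the fingers close. It gives the time, the measured TCP pose, the force, the opening and the grip force at its end, in the units of the state.
- status.observe(): the state, without advancing time (a new reading comes with each control period).
- read_camera(name): name is "scene" or "top"; returns a dict with "pixels" (480x640x3 uint8, red, green, blue), "K" (3x3 intrinsics, pixels), "k1" (the pictures are not rectified: a ray, as slopes to the right and down, at radius r is drawn at 1 + k1 r^2 times it, then the intrinsics apply), "cam_to_world" (4x4, takes a point from camera to world coordinates). Camera axes: x right, y down, z forward; pixel columns grow to the right and rows downward; lengths in m; the calibration is good to about 2 mm. A picture is of the moment at which its call begins. There is no depth.
- sign_off(): hands the job in; it is judged then, once.
Trained networks look in a picture, given as the dict that the camera call returned (one of the last four; its "shot" number tells which), for a name from the list of things; names that differ only in an ending like _2 or _b are one class to them, and where a whole thing is asked for, a point or a joint stands for the part that bears it (a point fixed in the world has none). Each returns a list of dicts, best first, with "conf" (0 to 1); they miss things now and then, are a little off and sometimes report something else, mostly with a low value. They report only what shows in the picture. A call takes as long as a camera call.
- models.boxes_of(target, picture): "bbox" ([left, top, right, bottom] in pixels, round what is visible of it).
The state is a dict: "t": time; "joint_pos": joint angles; "qvel": joint speeds; "joint_efforts": joint torques, N m; "tool_pos": TCP position; "orientation": TCP orientation; "ft_force": force on the tool from outside, world axes, zero at the start; "torque": the same for the moment, N m; "grip_width": opening from 0.0 (shut) to 1.0 (fully open); "grasp_force": force on a finger pad.
Only numpy, scipy, OpenCV 4.12 (cv2) and the standard library are available. Lean on these libraries where they do the work, as an engineer would, in place of code of your own. Each camera call takes 0.05 s, during which the arm holds its last target. There are 200 camera calls.

## Task

Get the staining shaker loaded for its next run: first lock its sliding carriage by standing the red pin in the blue guide block and sliding pin and carriage along together, tip kept down, until it drops into the hidden socket and its shoulder sits on the block. With the carriage locked, lift every staining basket out of its drip cup and hang it upright inside the clear trough, its hook over the front rim. Pull the pin only then and put it back fully home in its parking hole, nest the four empty drip cups into one upright stack on the bench, and leave everything else alone.

Things in the scene. Friction and masses are not known exactly. Their poses are not given: they have to be found in the camera images.
- shaker: white shaker, 190 mm wide (y), 56 mm high, from x = -130 (nose with black panel) to x = +100 mm (back); fixed. Origin on the bench under the carriage's mid-travel, z up. A flat steel lock strip lies in it, 24 mm below lock_hole and hidden by the carriage, with one unmarked 12 mm socket on lock_hole's line of travel, somewhere from y = -10 to y = +10 mm.
- carriage: aluminium plate (x = -86 to 100, 204 mm wide) with blue guide block and clear trough; slides along the shaker's y, 28 mm either way of mid-travel, about 2 N of friction, stays where left. Axes as the shaker's; origin: the shaker's, shifted by the travel. A pin standing in the block with its tip on the strip has its shoulder 16 mm above the block; over the socket it drops till the shoulder sits on it.
- lock_hole (a point): mouth of the upright through hole, 13 mm wide, 20 mm deep, in the blue guide block (46 x 44 mm) on the front of the carriage, 80 mm above the bench; moves with the carriage, axes as the shaker's. Slid along with the carriage, a pin in it passes over the hidden socket (see shaker).
- park_hole (a point): mouth of the pin's parking hole in the shaker's nose: 13 mm wide, 42 mm deep, in the flat top 56 mm above the bench; axes as the shaker's.
- pin: loading-lock pin, standing in the parking hole at the start. Steel shank 10 mm thick, 40 mm long with a 4 mm tapered tip, shoulder disc 22 mm wide from 40 to 44 mm, then a red round grip 17 mm thick from 44 to 86 mm. 60 g. Origin at the tip, z along the pin towards the grip.
- trough_rim (a point): middle of the top edge of the trough's front long wall (nearest the blue block), 142 mm above the bench; moves with the carriage. Axes as the shaker's: +x into the trough, y along the rim. Trough outside 90 x 172 x 74 mm, walls and floor 4 mm, inside 164 mm long: three baskets fit side by side at a pitch of 54 mm.
- basket_a: white mesh basket with blue grip (2 or 3 of the 4 are present), standing in cup_a at the start; 36 (x) x 40 (y) x 44 mm, 70 g. Origin: centre of its underside, z up. On its -x side a 34 mm wide strap bends over to -x as a hook: strap face x = -18, lip inner face x = -26 mm, lip down to z = 47 with its end flared to x = -32. Grip block on top: x = -20 to -6, 30 mm wide, z = 65 to 108 mm.
- basket_a_hook (a point): middle of the roof of that basket's hook slot, 8 mm wide (x = -22, y = 0, z = 62 mm in the basket's frame); hung properly it lies on the trough's rim. Axes as the basket's.
- basket_b: white mesh basket with yellow grip (2 or 3 of the 4 are present), standing in cup_b at the start; 36 (x) x 40 (y) x 44 mm, 70 g. Origin: centre of its underside, z up. On its -x side a 34 mm wide strap bends over to -x as a hook: strap face x = -18, lip inner face x = -26 mm, lip down to z = 47 with its end flared to x = -32. Grip block on top: x = -20 to -6, 30 mm wide, z = 65 to 108 mm.
- basket_b_hook (a point): middle of the roof of that basket's hook slot, 8 mm wide (x = -22, y = 0, z = 62 mm in the basket's frame); hung properly it lies on the trough's rim. Axes as the basket's.
- basket_c: white mesh basket with green grip (2 or 3 of the 4 are present), standing in cup_c at the start; 36 (x) x 40 (y) x 44 mm, 70 g. Origin: centre of its underside, z up. On its -x side a 34 mm wide strap bends over to -x as a hook: strap face x = -18, lip inner face x = -26 mm, lip down to z = 47 with its end flared to x = -32. Grip block on top: x = -20 to -6, 30 mm wide, z = 65 to 108 mm.
- basket_c_hook (a point): middle of the roof of that basket's hook slot, 8 mm wide (x = -22, y = 0, z = 62 mm in the basket's frame); hung properly it lies on the trough's rim. Axes as the basket's.
- basket_d: white mesh basket with orange grip (2 or 3 of the 4 are present), standing in cup_d at the start; 36 (x) x 40 (y) x 44 mm, 70 g. Origin: centre of its underside, z up. On its -x side a 34 mm wide strap bends over to -x as a hook: strap face x = -18, lip inner face x = -26 mm, lip down to z = 47 with its end flared to x = -32. Grip block on top: x = -20 to -6, 30 mm wide, z = 65 to 108 mm.
- basket_d_hook (a point): middle of the roof of that basket's hook slot, 8 mm wide (x = -22, y = 0, z = 62 mm in the basket's frame); hung properly it lies on the trough's rim. Axes as the basket's.
- cup_a: blue-grey square drip cup, 42 mm high, 80 g, all four alike and always present. Origin: centre of its underside, z up, sides along x and y. Tapered foot, outside 48 mm wide at the bottom and 54 mm at z = 19 mm (floor 3 mm thick); above it, from z = 19, a collar 64 mm wide outside, 58 mm inside. A cup's foot goes into another's collar until its own collar stands on the rim: nested cups stand 23 mm apart in height.
- cup_b: blue-grey square drip cup, 42 mm high, 80 g, all four alike and always present. Origin: centre of its underside, z up, sides along x and y. Tapered foot, outside 48 mm wide at the bottom and 54 mm at z = 19 mm (floor 3 mm thick); above it, from z = 19, a collar 64 mm wide outside, 58 mm inside. A cup's foot goes into another's collar until its own collar stands on the rim: nested cups stand 23 mm apart in height.
- cup_c: blue-grey square drip cup, 42 mm high, 80 g, all four alike and always present. Origin: centre of its underside, z up, sides along x and y. Tapered foot, outside 48 mm wide at the bottom and 54 mm at z = 19 mm (floor 3 mm thick); above it, from z = 19, a collar 64 mm wide outside, 58 mm inside. A cup's foot goes into another's collar until its own collar stands on the rim: nested cups stand 23 mm apart in height.
- cup_d: blue-grey square drip cup, 42 mm high, 80 g, all four alike and always present. Origin: centre of its underside, z up, sides along x and y. Tapered foot, outside 48 mm wide at the bottom and 54 mm at z = 19 mm (floor 3 mm thick); above it, from z = 19, a collar 64 mm wide outside, 58 mm inside. A cup's foot goes into another's collar until its own collar stands on the rim: nested cups stand 23 mm apart in height.
- timer: bench timer, 62 x 66 x 18 mm, lying; a bystander to be left where it is. Origin at the centre of its underside.
- beaker: 100 ml glass beaker, 60 mm wide, 78 mm high; a bystander to be left where it is. Origin at the centre of its underside.
- petri: petri dish, 88 mm wide, 15 mm high; a bystander to be left where it is. Origin at the centre of its underside.
- tweezers: steel tweezers, 128 mm long (along its y), lying; a bystander to be left where it is. Origin at the centre of its underside.

How it is judged:
By the outcome, as a careful person would: the job done as asked, in the order asked, and still so for the second after the job is handed in, with the robot touching nothing.
Of basket_a, basket_b, basket_c, basket_d only 2 to 3 are there at a start; the rules pass over those that are not, and their reading is None.
At some moment in a run one of basket_a, basket_b, basket_c, basket_d may be knocked a few centimetres aside while the robot is not near it.
It also fails if it takes over 210 s, if anything falls off the work surface, if the arm or the gripper's body presses on something with over 40 N, if the wrist force passes 120 N, or if a joint passes its speed limit or range.

## Working session

There is one attempt and no reset: what is moved stays moved. The work goes in short steps, Python scripts to look and compute and a tool call to move; the robot and the scene stay as the last step left them, time stands still between calls to the robot, and variables do not carry over. Pictures are saved under pics/ and viewed, at most 14 in all, crops included, and the job is handed in when it is done.

Besides the shell and the picture viewer there is one more tool, called after "Request:" in YAML: its name, and indented under it one key for each argument. arm_command: Moves the arm, as the interface text tells. Its arguments: {"type":"object","properties":{"motion":{"type":"array"},"hand":{"type":"number"}},"required":["motion"]}

```bash
mkdir -p pics; cat > h.py <<'E'
import numpy as np, cv2
from station import status, read_camera, sign_off, models, ctrl
def ray(p,u,v):
    K=p["K"];k1=p["k1"]
    d=np.array([(u-K[0][2])/K[0][0],(v-K[1][2])/K[1][1]]);s=d.copy()
    for _ in range(20): s=d/(1+k1*(s@s))
    T=np.array(p["cam_to_world"]);r=T[:3,:3]@np.array([s[0],s[1],1]);return T[:3,3],r
def atz(p,u,v,z):
    o,r=ray(p,u,v);return o+r*(z-o[2])/r[2]
def proj(p,X):
    T=np.array(p["cam_to_world"]);c=T[:3,:3].T@(np.array(X)-T[:3,3]);s=c[:2]/c[2];s=s*(1+p["k1"]*(s@s))
    K=p["K"];return np.array([K[0][0]*s[0]+K[0][2],K[1][1]*s[1]+K[1][2]])
def tri(*prs):
    A=np.zeros((3,3));b=np.zeros(3)
    for p,u,v in prs:
        o,r=ray(p,u,v);r=r/np.linalg.norm(r);M=np.eye(3)-np.outer(r,r);A+=M;b+=M@o
    return np.linalg.solve(A,b)
def save(p,name): cv2.imwrite("pics/"+name,p["pixels"][:,:,::-1])
def tool(d): # world displacement -> tool axes
    return np.array(status.observe()["orientation"]).T@np.array(d)
E
python3 - <<'E'
from h import *
np.set_printoptions(precision=4,suppress=True)
s=status.observe();print(s["tool_pos"],s["orientation"],ctrl.tips_ahead,s["ft_force"])
for n in("scene","top"):
    p=read_camera(n);save(p,n+"0.png");print(n,p["K"],p["k1"],np.array(p["cam_to_world"]))
    for t in("pin","shaker","carriage","lock_hole","park_hole","trough_rim","basket_a","cup_a","timer","beaker","petri","tweezers"):
        print(t,[(np.round(b["bbox"]).astype(int).tolist(),round(b["conf"],2)) for b in models.boxes_of(t,p)][:6])
E
```

```text
[ 0.2402 -0.5766  0.3031] [[ 0.9231  0.3845 -0.0007]
 [ 0.3845 -0.9231  0.0014]
 [-0.0001 -0.0016 -1.    ]] 0.0726 [ 0.7794 -0.0974 -0.0769]
scene [[467.3626   0.     324.16  ]
 [  0.     467.3626 233.0325]
 [  0.       0.       1.    ]] -0.04792462616497744 [[-0.4937 -0.3272  0.8057 -0.4897]
 [-0.8696  0.1955 -0.4534  0.6557]
 [-0.0091 -0.9245 -0.381   0.5934]
 [ 0.      0.      0.      1.    ]]
pin [([244, 249, 252, 275], 0.6), ([255, 288, 287, 320], 0.2)]
shaker [([214, 205, 309, 298], 0.89)]
carriage [([220, 206, 311, 270], 0.89), ([214, 209, 311, 299], 0.2)]
lock_hole [([218, 209, 305, 271], 0.67)]
park_hole [([216, 210, 309, 298], 0.74), ([372, 269, 404, 288], 0.36)]
trough_rim [([220, 209, 309, 272], 0.61)]
basket_a [([202, 282, 225, 311], 0.67), ([298, 265, 322, 298], 0.62)]
cup_a [([197, 296, 236, 326], 0.97), ([255, 290, 290, 320], 0.97), ([289, 282, 331, 312], 0.93), ([177, 278, 203, 309], 0.59), ([405, 249, 426, 282], 0.59)]
timer [([371, 267, 403, 287], 0.72)]
beaker [([405, 246, 428, 281], 0.66), ([301, 262, 321, 298], 0.36)]
petri [([431, 256, 462, 270], 0.88)]
tweezer
[... 384 characters left out ...]
 315, 227], 0.58), ([225, 220, 237, 239], 0.32), ([220, 264, 256, 297], 0.31)]
lock_hole [([220, 132, 318, 229], 0.91), ([365, 275, 396, 304], 0.69)]
park_hole [([214, 127, 317, 254], 0.66)]
trough_rim [([218, 132, 314, 228], 0.69)]
basket_a [([269, 281, 293, 303], 0.86), ([167, 257, 196, 277], 0.72)]
cup_a [([264, 276, 294, 300], 0.87), ([221, 262, 256, 299], 0.67), ([165, 252, 200, 282], 0.65), ([159, 204, 192, 237], 0.63), ([218, 135, 314, 227], 0.52)]
timer [([364, 273, 394, 302], 0.89), ([219, 134, 316, 229], 0.31)]
beaker [([401, 279, 436, 307], 0.78), ([448, 270, 491, 305], 0.51), ([169, 255, 196, 278], 0.46)]
petri [([452, 271, 490, 305], 0.6)]
tweezers [([217, 137, 315, 228], 0.68)]
```

```bash
python3 - <<'E'
import cv2
a=cv2.imread("pics/top0.png")[120:320,145:345];b=cv2.imread("pics/scene0.png")[195:345,165:365]
cv2.imwrite("pics/top0c.png",cv2.resize(a,(600,600),interpolation=cv2.INTER_CUBIC))
cv2.imwrite("pics/scene0c.png",cv2.resize(b,(800,600),interpolation=cv2.INTER_CUBIC))
E
```

```text
(no output)
```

View pics/top0c.png

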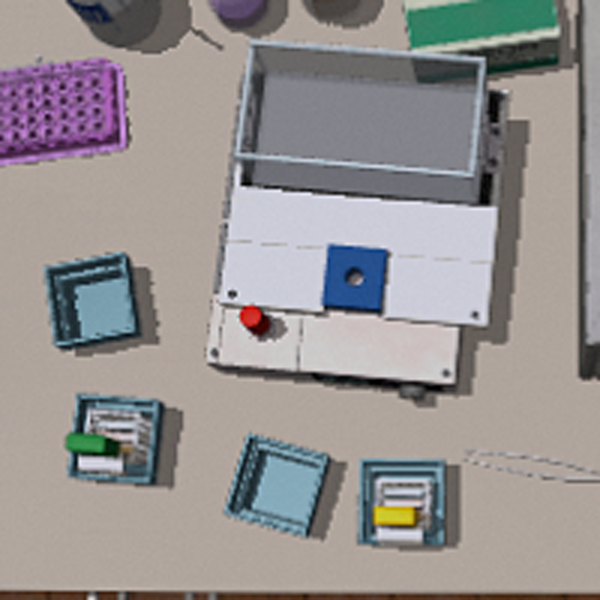

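View pics/scene0c.png

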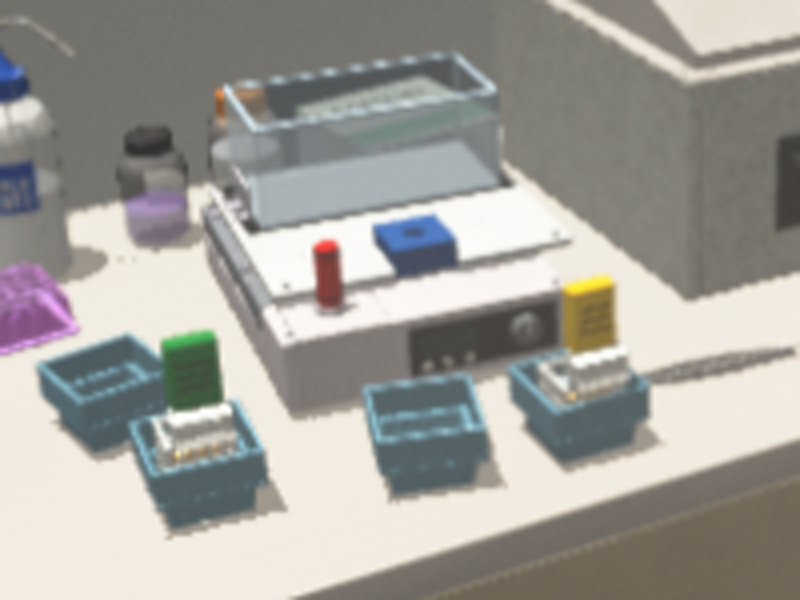

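```bash
cat > fit.py <<'E'
from h import *
from scipy.optimize import minimize
U=6
def hsv(p): return cv2.cvtColor(cv2.resize(p["pixels"],None,fx=U,fy=U,interpolation=cv2.INTER_CUBIC),cv2.COLOR_RGB2HSV)
RNG={"red":((172,150,60),(8,255,255)),"blue":((104,170,60),(118,255,255)),"yellow":((22,150,90),(32,255,255)),
 "green":((50,120,40),(80,255,255)),"cup":((90,60,40),(108,169,255))}
def mask(H,col,box,hull=False):
    lo,hi=RNG[col]
    if lo[0]>hi[0]: m=cv2.inRange(H,(lo[0],)+lo[1:],(180,)+hi[1:])|cv2.inRange(H,(0,)+lo[1:],hi)
    else: m=cv2.inRange(H,lo,hi)
    w=np.zeros_like(m);l,t,r,b=[int(U*v) for v in box];w[t:b,l:r]=255;m&=w
    m=cv2.morphologyEx(m,cv2.MORPH_OPEN,np.ones((5,5)))
    n,lab,st,_=cv2.connectedComponentsWithStats(m)
    if n<2: return None
    out=(lab==1+np.argmax(st[1:,4])).astype(np.uint8)
    if hull:
        out[:]=0;pts=np.argwhere(m)[:,::-1].astype(np.int32);cv2.fillConvexPoly(out,cv2.convexHull(pts),1)
    return out
def boxpts(sx,sy,z0,z1,cx=0): return np.array([[cx+a*sx/2,b*sy/2,z] for a in(-1,1) for b in(-1,1) for z in(z0,z1)])
an=np.linspace(0,2*np.pi,24,endpoint=False)
SH={"pin":np.array([[.0085*np.cos(a),.0085*np.sin(a),z] for a in an for z in(.044,.086)]),
 "block":boxpts(.046,.044,-.02,0),"grip":boxpts(.014,.030,.065,.108,-.013),
 "cup":np.vstack([boxpts(.048,.048,0,.001),boxpts(.064,.064,.019,.042)])}
def fit(ps,ms,shape,x0,z=None):
    P=SH[shape]
    def cost(q):
        x,y,th=q[0],q[1],q[2]*10;zz=z if z is not None else q[3]
        c,s=np.cos(th),np.sin(th);W=P@np.array([[c,s,0],[-s,c,0],[0,0,1]])+[x,y,zz];J=0
        for p,m in zip(ps,ms):
            if m is None: continue
            uv=np.array([proj(p,w) for w in W]);uv=(uv+.5)*U-.5
            h=cv2.convexHull((uv*16).astype(np.int32));r=np.zeros_like(m);cv2.fillConvexPoly(r,h,1,shift=4)
            J+=1-(r&m).sum()/max(1,(r|m).sum())
        return J
    x0=np.array(x0,float);x0[2]/=10;n=3 if z is not None else 4;x0=x0[:n]
    st=np.vstack([x0]+[x0+d for d in np.diag([.008,.008,.02,.008][:n])])
    for _ in range(2):
        r=minimize(cost,st[0],method="Nelder-Mead",options=dict(initial_simplex=st,xatol=1e-4,fatol=1e-5));st=np.vstack([r.x]+[r.x+d for d in np.diag([.003,.003,.008,.004][:n])])
    q=r.x.copy();q[2]*=10
    return q,r.fun
E
python3 - <<'E'
from fit import *
np.set_printoptions(precision=4,suppress=True)
S=read_camera("scene");T=read_camera("top");HS,HT=hsv(S),hsv(T)
objs=[("pin","red",(240,245,258,282),(222,218,242,235),0.056+.0-.04+.0-.0,False),
("block","blue",(255,245,285,266),(248,198,278,226),.08,False),
("grip","yellow",(300,260,325,288),(262,284,290,300),.003,False),
("grip","green",(200,272,225,300),(160,258,190,276),.003,False),
("cup","cup",(285,275,335,312),(260,268,300,304),0,True),
("cup","cup",(195,290,236,328),(164,248,202,284),0,True),
("cup","cup",(252,285,292,321),(215,260,258,302),0,True),
("cup","cup",(172,275,208,310),(155,200,195,240),0,True)]
for sh,col,bs,bt,z,hl in objs:
    ms=[mask(HS,col,bs,hl),mask(HT,col,bt,hl)]
    u,v=(bt[0]+bt[2])/2,(bt[1]+bt[3])/2;x=atz(T,u,v,z+.04)
    th=-.1
    best=min((fit([S,T],ms,sh,(x[0],x[1],t0,z)) for t0 in (-.1,.3)),key=lambda r:r[1])
    bz=min((fit([S,T],ms,sh,(x[0],x[1],best[0][2]),z) for _ in (1,)),key=lambda r:r[1])
    oneT=fit([T],ms[1:],sh,(x[0],x[1],best[0][2]),z);oneS=fit([S],ms[:1],sh,(bz[0][0],bz[0][1],best[0][2]),z)
    print(sh,col,[None if m is None else round(m.sum()/U/U) for m in ms],"free",best,"fixz",bz,"T",oneT,"S",oneS,flush=True)
E
```

```text
pin red [10, 43] free (array([0.5209, 0.3112, 0.4427, 0.0136]), np.float64(1.3938857529543804)) fixz (array([0.5228, 0.3127, 0.52  ]), np.float64(1.3989662829220169)) T (array([0.5228, 0.3127, 0.5232]), np.float64(0.4829864552362074)) S (array([0.6017, 0.2835, 0.0562]), np.float64(0.9053466359682784))
block blue [None, 347] free (array([ 0.5777,  0.2509, -0.0916, -0.0287]), np.float64(0.09774928982445918)) fixz (array([0.5535, 0.2372, 0.013 ]), np.float64(0.23199803391496687)) T (array([0.5535, 0.2372, 0.013 ]), np.float64(0.23199803391496687)) S (array([ 0.5535,  0.2372, -0.0916]), np.float64(0.0))
grip yellow [37, 85] free (array([ 0.3877,  0.2027, -0.1537,  0.0009]), np.float64(1.1406076661243931)) fixz (array([ 0.3878,  0.2027, -0.16  ]), np.float64(1.142051767630961)) T (array([ 0.3876,  0.2031, -0.1493]), np.float64(0.27845719661335844)) S (array([ 0.4503,  0.1633, -0.4785]), np.float64(0.8365396549584212))
grip green [26, 79] free (array([ 0.4388,  0.4244, -0.2407,  0.0013]), np.float64(1.3391535191772275)) fixz (array([ 0.4384,  0.4236, -0.2329]), np.float64(1.340847190952619
[... 715 characters left out ...]
ray([ 0.487 ,  0.4179, -0.1049]), np.float64(0.24822315082681523))
cup cup [393, 812] free (array([ 0.4016,  0.2991, -0.285 ,  0.0006]), np.float64(0.5322671538621334)) fixz (array([ 0.4016,  0.2993, -0.2869]), np.float64(0.5349854045285624)) T (array([ 0.4015,  0.2991, -0.2815]), np.float64(0.038000526870389906)) S (array([ 0.4447,  0.2835, -0.3709]), np.float64(0.45425531914893613))
cup cup [631, 801] free (array([ 0.5461,  0.4489,  0.1285, -0.0024]), np.float64(0.2885284367083084)) fixz (array([0.5452, 0.4482, 0.1322]), np.float64(0.3079954134337243)) T (array([0.5454, 0.4487, 0.1925]), np.float64(0.06509681813758883)) S (array([ 0.5435,  0.4508, -0.0609]), np.float64(0.2045042712917422))
```

```bash
python3 - <<'E'
import cv2
for f,pts in(("scene0",dict(red=(247,264),redtop=(246,257),bluetop=(263,251),bluefront=(272,262),yel=(312,273),yelside=(317,272),gre=(213,288),cup=(212,320),cup2=(270,312),cupcollar=(270,303),cup2r=(286,300),cupin=(190,286),bench=(230,330))),("top0",dict(red=(229,226),redside=(234,230),bluetop=(255,210),bluefr=(262,222),yel=(276,292),gre=(174,268),greside=(181,268),cuprim=(166,236),cupfl=(240,283)))):
    h=cv2.cvtColor(cv2.imread(f"pics/{f}.png"),cv2.COLOR_BGR2HSV)
    for k,(u,v) in pts.items(): print(f,k,h[v,u],end=" ")
E
```

```text
scene0 red [  1 130 124] scene0 redtop [  1 183 217] scene0 bluetop [109 138 200] scene0 bluefront [114  36 105] scene0 yel [ 22 130 124] scene0 yelside [ 22 127 139] scene0 gre [57 57 80] scene0 cup [95 47 98] scene0 cup2 [ 97  51 111] scene0 cupcollar [ 97  70 171] scene0 cup2r [ 90  16 219] scene0 cupin [98 52 98] scene0 bench [ 19  17 242] top0 red [  1 193 210] top0 redside [178  70  69] top0 bluetop [108 193 143] top0 bluefr [108 221  67] top0 yel [ 30 202 203] top0 gre [ 67 149 149] top0 greside [ 70 201  38] top0 cuprim [101  52  83] top0 cupfl [ 99  74 187]
```

```bash
python3 - <<'E'
s=open("fit.py").read()
a=s.index("RNG=");b=s.index("def mask")
s=s[:a]+'''RNG={"red":((170,75,40),(10,255,255)),"blue":((102,75,25),(120,255,255)),"yellow":((14,75,50),(34,255,255)),
 "green":((45,38,20),(85,255,255)),"cup":((85,24,30),(112,255,255))}
'''+s[b:]
open("fit.py","w").write(s)
E
cat > meas.py <<'E'
from fit import *
np.set_printoptions(precision=4,suppress=True)
def meas(objs,tag=None):
    S=read_camera("scene");T=read_camera("top");HS,HT=hsv(S),hsv(T);vis=[cv2.resize(p["pixels"],None,fx=U,fy=U)for p in(S,T)]
    for sh,col,bs,bt,z,hl in objs:
        ms=[mask(HS,col,bs,hl),mask(HT,col,bt,hl)]
        u,v=(bt[0]+bt[2])/2,(bt[1]+bt[3])/2;x=atz(T,u,v,z+.04 if sh!="block" else z)
        best=fit([S,T],ms,sh,(x[0],x[1],-.1,z))
        bz=fit([S,T],ms,sh,(best[0][0],best[0][1],best[0][2]),z)
        oneT=fit([T],ms[1:],sh,bz[0],z);oneS=fit([S],ms[:1],sh,bz[0],z)
        print(sh,col,[None if m is None else round(m.sum()/U/U) for m in ms],"free",best[0],round(best[1],3),"fixz",bz[0],round(bz[1],3),"T",oneT[0],round(oneT[1],3),"S",oneS[0],round(oneS[1],3),flush=True)
        for im,m in zip(vis,ms):
            c,_=cv2.findContours(m,0,1);cv2.drawContours(im,c,-1,(255,0,255),1)
    return S,T,vis
E
python3 - <<'E'
from meas import *
objs=[("pin","red",(240,245,258,282),(222,218,242,235),0.016,False),
("block","blue",(255,245,285,266),(248,198,278,226),.08,False),
("grip","yellow",(300,260,325,288),(262,284,290,300),.003,False),
("grip","green",(200,272,225,300),(160,258,190,276),.003,False),
("cup","cup",(285,275,335,312),(260,268,300,304),0,True),
("cup","cup",(197,290,236,328),(164,248,202,284),0,True),
("cup","cup",(252,285,292,321),(215,260,258,302),0,True),
("cup","cup",(172,275,203,310),(155,200,195,240),0,True)]
S,T,vis=meas(objs)
a=vis[0][240*6:330*6,170*6:335*6];a=cv2.resize(a,(800,436),interpolation=cv2.INTER_AREA)
cv2.imwrite("pics/v1.png",a[:,:,::-1])
E
```

```text
pin red [94, 71] free [0.52   0.3102 0.0743 0.0163] 0.396 fixz [0.5203 0.3104 0.1192] 0.399 T [0.5203 0.3104 0.1192] 0.156 S [0.5259 0.309  0.3258] 0.233
block blue [139, 406] free [ 0.5538  0.238  -0.1353  0.0805] 0.596 fixz [ 0.5541  0.238  -0.1384] 0.596 T [ 0.554   0.2382 -0.0701] 0.107 S [ 0.5835  0.2279 -0.2543] 0.449
grip yellow [228, 104] free [ 0.3874  0.2019 -0.0906  0.0029] 0.315 fixz [ 0.3873  0.2016 -0.0995] 0.313 T [ 0.3873  0.2016 -0.1006] 0.153 S [0.389  0.2073 0.3755] 0.103
grip green [267, 117] free [ 0.4389  0.4247 -0.1518  0.0048] 0.29 fixz [ 0.4391  0.4249 -0.144 ] 0.297 T [ 0.4391  0.4246 -0.1575] 0.188 S [ 0.4442  0.4235 -0.1397] 0.095
cup cup [914, 838] free [ 0.3887  0.204  -0.0014  0.0007] 0.317 fixz [ 0.3887  0.204  -0.0027] 0.318 T [ 0.3887  0.2039 -0.0038] 0.008 S [0.3873 0.2153 0.4348] 0.175
cup cup [963, 862] free [ 0.4363  0.4243 -0.0775  0.0036] 0.192 fixz [ 0.4368  0.4252 -0.0804] 0.237 T [ 0.4368  0.4253 -0.0803] 0.011 S [ 0.445   0.4238 -0.0822] 0.171
cup cup [748, 851] free [ 0.4012  0.2987 -0.2681  0.003 ] 0.059 fixz [ 0.4016  0.2991 -0.2713] 0.122 T [ 0.4012  0.2993 -0.2687] 0.015 S [ 0.4064  0.2975 -0.2848] 0.037
cup cup [666, 856] free [0.5446 0.4481 0.1796 0.0011] 0.239 fixz [0.545  0.4485 0.1783] 0.248 T [0.5448 0.4485 0.1877] 0.016 S [ 0.5462  0.454  -0.1095] 0.199
```

View pics/v1.png

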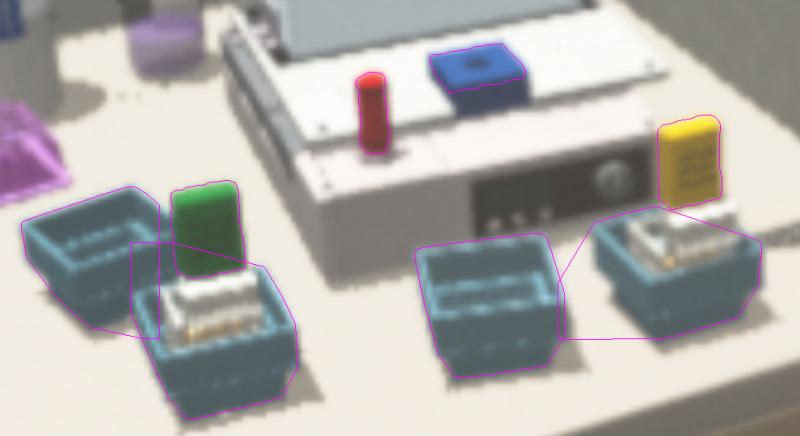

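```bash
python3 - <<'E'
from h import *
np.set_printoptions(precision=4,suppress=True)
T=read_camera("top")
f=lambda u,v,z:atz(T,145+(u+.5)/3-.5,120+(v+.5)/3-.5,z)
def yaw(a,b): d=a-b; return np.arctan2(-d[0],d[1]), np.linalg.norm(d)
for n,a,b,z in(("nose",(209,362),(455,384),.056),("screwsN",(214,354),(445,373),.056),("carr",(219,302),(486,325),.06),("screwsC",(232,294),(475,315),.06),("rimF",(236,157),(475,174),.142),("rimB",(250,43),(486,60),.142),("blkF",(323,305),(382,311),.08),("blkB",(330,244),(388,250),.08)):
    A,B=f(*a,z),f(*b,z);print(n,A,B,(A+B)/2,yaw(A,B))
print(f(355,277,.08), f(251,315,.102))
big=cv2.resize(T["pixels"][160:245,205:325],(800,567),interpolation=cv2.INTER_CUBIC)
cv2.imwrite("pics/b.png",big[:,:,::-1])
E
```

```text
nose [0.4924 0.349  0.056 ] [0.4754 0.1626 0.056 ] [0.4839 0.2558 0.056 ] (np.float64(-0.09145648861746651), np.float64(0.1871387519960383))
screwsN [0.4986 0.3454 0.056 ] [0.4837 0.1702 0.056 ] [0.4911 0.2578 0.056 ] (np.float64(-0.08454855019851511), np.float64(0.17578778909135154))
carr [0.5379 0.342  0.06  ] [0.5196 0.1394 0.06  ] [0.5287 0.2407 0.06  ] (np.float64(-0.08982897766896639), np.float64(0.20342926237328401))
screwsC [0.544  0.3322 0.06  ] [0.5273 0.1477 0.06  ] [0.5356 0.2399 0.06  ] (np.float64(-0.09034722821145724), np.float64(0.18530167630713762))
rimF [0.6269 0.316  0.142 ] [0.6135 0.145  0.142 ] [0.6202 0.2305 0.142 ] (np.float64(-0.07864767567898037), np.float64(0.17148324264549825))
rimB [0.7129 0.3088 0.142 ] [0.6987 0.1375 0.142 ] [0.7058 0.2232 0.142 ] (np.float64(-0.08263148287456679), np.float64(0.17188414680006717))
blkF [0.5313 0.2599 0.08  ] [0.5266 0.2159 0.08  ] [0.529  0.2379 0.08  ] (np.float64(-0.10556622793579351), np.float64(0.04421850058120423))
blkB [0.5777 0.2556 0.08  ] [0.573  0.2121 0.08  ] [0.5754 0.2338 0.08  ] (np.float64(-0.10907914985588686), np.float64(0.0437786572291941))
[0.5525 0.2364 0.08  ] [0.5197 0.3093 0.102 ]
```

View pics/b.png

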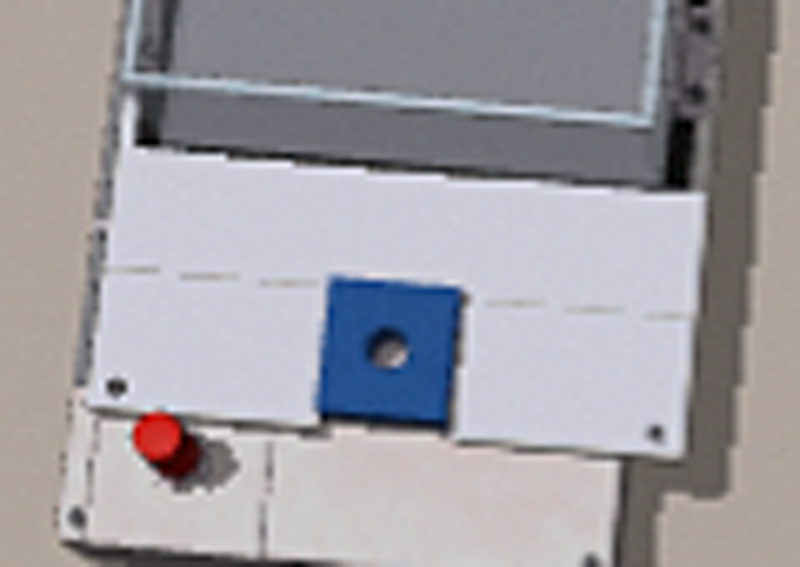

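Request:
arm_command:
  motion:
    - [0.293, -0.286, 0, 27.6]
    - [0.293, -0.286, 0, 27.6]
    - [0.293, -0.286, 0, 27.6]
    - [0.293, -0.286, 0, 27.6]
    - [0.293, -0.286, 0, 27.6]
    - [0.293, -0.286, 0, 27.6]
    - [0.293, -0.286, 0, 27.6]
    - [0.293, -0.286, 0, 27.6]
  hand: 0.5

```text
t: 2.35
tool_pos: [0.3968, -0.2089, 0.3043]
orientation: [[0.996, -0.087, 0.001], [-0.087, -0.996, -0.001], [0.001, 0.0, -1.0]]
ft_force: [1.1, 0.2, -0.5]
grip_width: 0.501
grasp_force: 0.0
```

```bash
cat > to.py <<'E'
import sys
from h import *
np.set_printoptions(precision=4,suppress=True)
s=status.observe();R=np.array(s["orientation"]);p=np.array(s["tool_pos"])
a=np.degrees(np.arctan2(R[1,0],R[0,0]))
if len(sys.argv)>1:
    v=list(map(float,sys.argv[1:]));d=R.T@(np.array(v[:3])-p);print("move",d,"roll",round(a-v[3],2) if len(v)>3 else "")
print("t",round(s["t"],2),"tcp",p,"yaw",round(a,2),"z",R[:,2],"w",s["grip_width"],"gf",s["grasp_force"],"F",np.array(s["ft_force"]),"tips",ctrl.tips_ahead)
E
python3 to.py 0.40 0.2 0.28 -5
```

```text
move [-0.0324 -0.4076  0.0241] roll 0.01
t 2.35 tcp [ 0.3968 -0.2089  0.3043] yaw -4.99 z [ 0.0009 -0.0006 -1.    ] w 0.5005479487063784 gf 0.0 F [ 1.1327  0.171  -0.5454] tips 0.0726
```

Request:
arm_command:
  motion:
    - [-0.032, -0.407, 0.03, 0]
    - [-0.032, -0.407, 0.03, 0]
    - [-0.032, -0.407, 0.03, 0]
    - [-0.032, -0.407, 0.03, 0]
    - [-0.032, -0.407, 0.03, 0]
    - [-0.032, -0.407, 0.03, 0]
    - [-0.032, -0.407, 0.03, 0]
    - [-0.032, -0.407, 0.03, 0]

```text
t: 3.15
tool_pos: [0.3995, 0.1901, 0.2748]
orientation: [[0.996, -0.087, 0.001], [-0.087, -0.996, 0.0], [0.001, -0.0, -1.0]]
ft_force: [1.4, 1.0, -0.4]
grip_width: 0.499
grasp_force: 0.0
```

```bash
python3 to.py 0.52 0.310 0.20 -5;python3 to.py 0.52 0.310 0.141 -5
```

```text
move [ 0.1095 -0.13    0.075 ] roll -0.01
t 3.15 tcp [0.3995 0.1901 0.2748] yaw -5.01 z [ 0.0011  0.0003 -1.    ] w 0.49947029496046513 gf 0.0 F [ 1.3769  1.0017 -0.3964] tips 0.0726
move [ 0.1094 -0.1299  0.134 ] roll -0.01
t 3.15 tcp [0.3995 0.1901 0.2748] yaw -5.01 z [ 0.0011  0.0003 -1.    ] w 0.49947029496046513 gf 0.0 F [ 1.3769  1.0017 -0.3964] tips 0.0726
```

Request:
arm_command:
  motion:
    - [0.109, -0.13, 0.06, 0]
    - [0.109, -0.13, 0.06, 0]
    - [0.109, -0.13, 0.06, 0]
    - [0.109, -0.13, 0.06, 0]
    - [0.109, -0.13, 0.134, 0]
    - [0.109, -0.13, 0.134, 0]
    - [0.109, -0.13, 0.134, 0]

```text
t: 3.85
tool_pos: [0.518, 0.3068, 0.1368]
orientation: [[0.996, -0.087, -0.006], [-0.087, -0.996, -0.004], [-0.005, 0.004, -1.0]]
ft_force: [-0.7, -0.2, 0.9]
grip_width: 0.503
grasp_force: 0.0
```

Request:
arm_command:
  motion:
    - [0, 0, 0, 0]
    - [0, 0, 0, 0]
    - [0, 0, 0, 0]
    - [0, 0, 0, 0]
    - [0, 0, 0, 0]
  hand: 1

```text
t: 4.35
tool_pos: [0.5205, 0.309, 0.1425]
orientation: [[0.996, -0.087, 0.003], [-0.087, -0.996, 0.002], [0.003, -0.002, -1.0]]
ft_force: [0.3, 0.6, 7.7]
grip_width: 0.175
grasp_force: 59.1
```

```bash
python3 to.py; python3 - <<'E'
from h import *
S=read_camera("scene");T=read_camera("top")
a=cv2.resize(S["pixels"][180:300,190:320],(480,443),interpolation=cv2.INTER_CUBIC)
b=cv2.resize(T["pixels"][160:260,195:325],(320,246),interpolation=cv2.INTER_CUBIC)
c=np.zeros((443,800,3),np.uint8);c[:,:480]=a;c[:246,480:]=b
cv2.imwrite("pics/c.png",c[:,:,::-1])
E
```

```text
t 4.35 tcp [0.5205 0.309  0.1425] yaw -4.99 z [ 0.0029  0.002  -1.    ] w 0.17476148175817696 gf 59.135931730270386 F [0.3184 0.6121 7.7226] tips 0.0726
```

View pics/c.png

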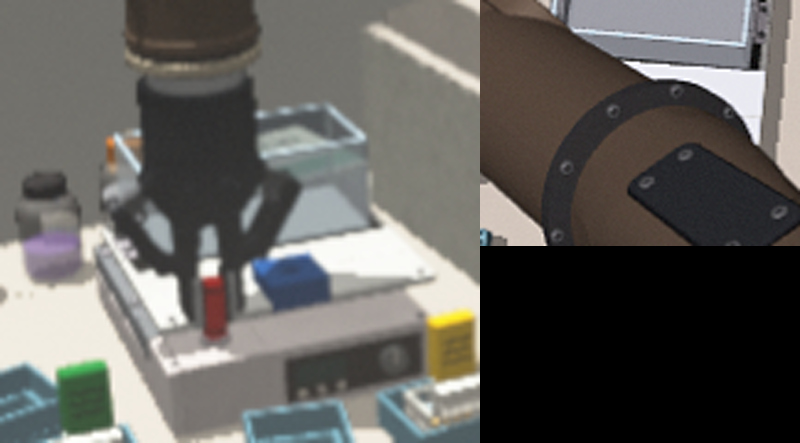

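Request:
arm_command:
  motion:
    - [0, 0, -0.04, 0]
    - [0, 0, -0.09, 0]
    - [0, 0, -0.09, 0]
    - [0.0385, 0.03, -0.09, 0]
    - [0.0385, 0.0707, -0.09, 0]
    - [0.0385, 0.0707, -0.09, 0]
    - [0.0385, 0.0707, -0.09, 0]
    - [0.0385, 0.0707, -0.09, 0]

```text
t: 5.25
tool_pos: [0.5515, 0.2352, 0.2309]
orientation: [[0.996, -0.086, 0.0], [-0.086, -0.996, 0.001], [0.0, -0.001, -1.0]]
ft_force: [-0.2, -0.0, 0.1]
grip_width: 0.179
grasp_force: 60.7
```

```bash
python3 to.py; python3 - <<'E'
from h import *
S=read_camera("scene")
a=cv2.resize(S["pixels"][190:290,200:320],(720,600),interpolation=cv2.INTER_CUBIC)
cv2.imwrite("pics/d.png",a[:,:,::-1])
E
```

```text
t 5.25 tcp [0.5515 0.2352 0.2309] yaw -4.93 z [ 0.0002  0.0007 -1.    ] w 0.17916903163049896 gf 60.719168186187744 F [-0.1997 -0.0276  0.1154] tips 0.0726
```

View pics/d.png

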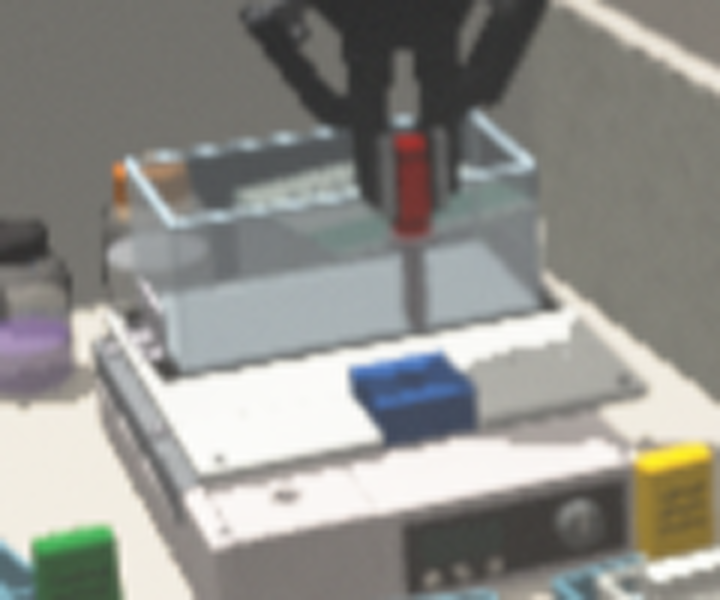

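```bash
python3 - <<'E'
from h import *
S=read_camera("scene");g=lambda u,v,z:atz(S,200+(u+.5)/6-.5,190+(v+.5)/6-.5,z)
print(g(412,378,.08),g(417,328,.1044),g(417,328,.1044+.003))
print((proj(S,g(412,378,.08))-[200,190])*6)
h=cv2.cvtColor(S["pixels"],cv2.COLOR_RGB2GRAY)[247:262,258:282];print(h)
E
```

```text
[0.55416546 0.23728847 0.08      ] [0.55133088 0.23470022 0.1044    ] [0.5449443  0.23728276 0.1074    ]
[409.5 375.5]
[[135 132 139 162 191 215 220 222 227 241 247 247 247 246 243 240 248 249
  250 250 250 250 250 250]
 [218 219 223 230 241 247 247 247 245 240 235 232 226 222 211 200 234 249
  250 250 250 249 249 245]
 [248 248 247 246 240 235 233 226 216 194 177 168 149 132 121 126 182 237
  249 250 245 234 231 221]
 [234 227 223 218 196 178 168 150 135 128 125 121 115 100  90  90 124 191
  237 243 223 188 182 179]
 [178 150 139 134 128 124 122 115 106 103 103 103  98  88  85  86  90 124
  180 207 182 175 175 173]
 [147 112 106 105 104 105 104  96  86  82  82  82  80  83  85  85  85  90
  108 136 159 171 174 175]
 [155  95  86  88  88  88  88  85  81  77  78  78  80  85  87  87  87  87
   89 102 132 163 173 174]
 [168  91  79  82  86  86  87  87  84  84  86  86  91 103 103 102 102  98
   93  90 106 145 172 174]
 [180  97  76  79  85  89  90  91  94 102 102 103 106 108 106 104 100  96
   89  84  91 131 170 175]
 [220 135  83  79  89 101 102 100 100 105 103 100  97  91  90  85  81  77
   76  77  86 131 172 176]
 [244 210 124  83  87 100  99  97  91  88  84  78  77  77  75  77  74  75
   74  74  84 127 172 176]
 [249 244 203 108  79  81  78  77  78  76  76  76  75  72  75  74  73  72
   75  73  82 122 169 173]
 [250 249 239 168  93  77  75  74  76  75  75  76  73  76  73  74  74  74
   72  76  79 114 154 153]
 [250 249 247 224 141  88  77  76  77  75  75  74  75  74  75  74  74  75
   76  73  78 108 138 130]
 [249 249 249 243 208 122  80  77  75  76  77  76  75  76  76  76  77  82
   87  90  93 114 135 132]]
```

Request:
arm_command:
  motion:
    - [0, 0, 0, 0]
    - [0, 0, 0.015, 0]
    - [0, 0, 0.022, 0]
    - [0, 0, 0.026, 0]
    - [0, 0, 0.029, 0]
    - [0, 0, 0.029, 0]

```text
t: 5.95
tool_pos: [0.5525, 0.2353, 0.202]
orientation: [[0.996, -0.086, 0.002], [-0.086, -0.996, 0.001], [0.002, -0.002, -1.0]]
ft_force: [2.7, 1.4, 0.2]
grip_width: 0.178
grasp_force: 60.7
```

Request:
arm_command:
  motion:
    - [0.0005, 0, 0.006, 0]
    - [0.0005, 0, 0.012, 0]
    - [0.0005, 0, 0.016, 0]
    - [0.0005, 0, 0.019, 0]
    - [0.0005, 0, 0.021, 0]
    - [0.0005, 0, 0.021, 0]

```text
t: 6.55
tool_pos: [0.5529, 0.2344, 0.1819]
orientation: [[0.996, -0.087, 0.002], [-0.087, -0.996, 0.0], [0.002, -0.0, -1.0]]
ft_force: [-0.1, -1.1, 14.8]
grip_width: 0.183
grasp_force: 62.8
```

Request:
arm_command:
  motion:
    - [0, -0.001, 0, 0]
    - [0, -0.0015, 0, 0]
    - [0, -0.002, 0, 0]
    - [0, -0.003, 0, 0]
    - [0, -0.0035, 0, 0]
    - [0, -0.004, 0, 0]
    - [0, -0.005, 0, 0]
    - [0, -0.005, 0, 0]

```text
t: 7.35
tool_pos: [0.5533, 0.2361, 0.1818]
orientation: [[0.996, -0.089, 0.0], [-0.089, -0.996, -0.005], [0.001, 0.005, -1.0]]
ft_force: [-1.5, -9.7, 21.4]
grip_width: 0.183
grasp_force: 63.2
```

Request:
arm_command:
  motion:
    - [0, 0, -0.001, 0]
    - [0, -0.001, -0.001, 0]
    - [0, -0.002, -0.001, 0]
    - [0, -0.003, -0.001, 0]
    - [0, -0.004, -0.001, 0]
    - [0, -0.005, -0.001, 0]
    - [0, -0.005, -0.001, 0]

```text
t: 8.05
tool_pos: [0.5536, 0.2391, 0.1819]
orientation: [[0.996, -0.09, -0.001], [-0.09, -0.996, -0.008], [-0.0, 0.008, -1.0]]
ft_force: [-1.5, -13.6, 17.2]
grip_width: 0.18
grasp_force: 63.4
```

Request:
arm_command:
  motion:
    - [0, 0, -0.001, 0]
    - [0, -0.001, -0.001, 0]
    - [0, -0.002, -0.001, 0]
    - [0, -0.003, -0.001, 0]
    - [0, -0.004, -0.001, 0]
    - [0, -0.004, -0.001, 0]

```text
t: 8.65
tool_pos: [0.5538, 0.2452, 0.1823]
orientation: [[0.996, -0.089, -0.001], [-0.089, -0.996, -0.005], [-0.0, 0.005, -1.0]]
ft_force: [2.3, -7.0, 5.7]
grip_width: 0.181
grasp_force: 61.2
```

```bash
python3 - <<'E'
from h import *
S=read_camera("scene")
a=cv2.resize(S["pixels"][190:290,200:320],(720,600),interpolation=cv2.INTER_CUBIC)
cv2.imwrite("pics/e.png",a[:,:,::-1])
E
```

```text
(no output)
```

View pics/e.png

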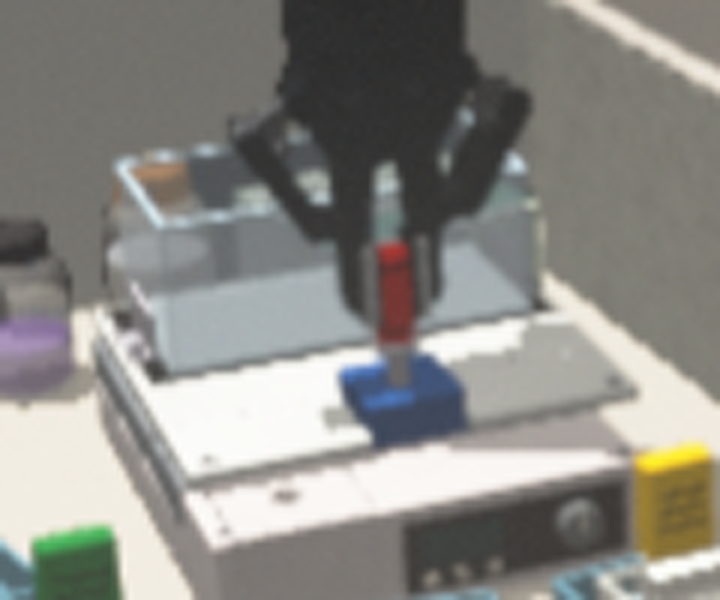

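Request:
arm_command:
  motion:
    - [0, -0.001, 0, 0]
    - [0, -0.0015, 0, 0]
    - [0, -0.002, 0, 0]
    - [0, -0.003, 0, 0]
    - [0, -0.0035, 0, 0]
    - [0, -0.004, 0, 0]
    - [0, -0.004, 0, 0]

```text
t: 9.4
tool_pos: [0.5542, 0.249, 0.1823]
orientation: [[0.996, -0.089, -0.001], [-0.089, -0.996, -0.005], [-0.0, 0.005, -1.0]]
ft_force: [1.5, -7.5, 6.8]
grip_width: 0.182
grasp_force: 61.3
```

Request:
arm_command:
  motion:
    - [0, -0.001, 0, 0]
    - [0, -0.0015, 0, 0]
    - [0, -0.002, 0, 0]
    - [0, -0.003, 0, 0]
    - [0, -0.0035, 0, 0]
    - [0, -0.004, 0, 0]
    - [0, -0.004, 0, 0]

```text
t: 10.1
tool_pos: [0.5545, 0.253, 0.1823]
orientation: [[0.996, -0.089, -0.001], [-0.089, -0.996, -0.005], [-0.001, 0.005, -1.0]]
ft_force: [1.4, -7.1, 6.6]
grip_width: 0.183
grasp_force: 61.3
```

Request:
arm_command:
  motion:
    - [0, -0.001, 0.0003, 0]
    - [0, -0.0015, 0.0003, 0]
    - [0, -0.002, 0.0003, 0]
    - [0, -0.0025, 0.0003, 0]
    - [0, -0.003, 0.0003, 0]
    - [0, -0.0035, 0.0003, 0]
    - [0, -0.004, 0.0003, 0]
    - [0, -0.004, 0.0003, 0]

```text
t: 10.9
tool_pos: [0.5549, 0.2574, 0.182]
orientation: [[0.996, -0.089, -0.001], [-0.089, -0.996, -0.004], [-0.0, 0.004, -1.0]]
ft_force: [1.4, -5.4, 6.0]
grip_width: 0.179
grasp_force: 61.4
```

Request:
arm_command:
  motion:
    - [0, -0.0005, 0.0005, 0]
    - [0, -0.001, 0.0005, 0]
    - [0, -0.0015, 0.0005, 0]
    - [0, -0.002, 0.0005, 0]
    - [0, -0.0025, 0.0005, 0]
    - [0, -0.003, 0.0005, 0]
    - [0, -0.003, 0.0005, 0]

```text
t: 11.6
tool_pos: [0.555, 0.2631, 0.1815]
orientation: [[0.996, -0.087, 0.0], [-0.087, -0.996, -0.0], [0.0, 0.0, -1.0]]
ft_force: [4.4, -1.9, -1.7]
grip_width: 0.178
grasp_force: 60.6
```

Request:
arm_command:
  motion:
    - [0, 0, 0.001, 0]
    - [0, 0, 0.002, 0]
    - [0, 0, 0.003, 0]
    - [0, 0, 0.004, 0]
    - [0, 0, 0.004, 0]

```text
t: 12.1
tool_pos: [0.5555, 0.263, 0.1789]
orientation: [[0.996, -0.087, 0.002], [-0.087, -0.996, -0.0], [0.002, -0.0, -1.0]]
ft_force: [2.4, -4.0, 10.1]
grip_width: 0.178
grasp_force: 62.1
```

Request:
arm_command:
  motion:
    - [0.0005, 0.0005, 0.0005, 0]
    - [0.0005, 0.001, 0.001, 0]
    - [0.0005, 0.0015, 0.001, 0]
    - [0.0005, 0.002, 0.001, 0]
    - [0.0005, 0.002, 0.001, 0]

```text
t: 12.6
tool_pos: [0.5557, 0.262, 0.1778]
orientation: [[0.996, -0.087, 0.002], [-0.087, -0.996, 0.002], [0.002, -0.002, -1.0]]
ft_force: [3.4, -2.3, 7.1]
grip_width: 0.183
grasp_force: 61.4
```

Request:
arm_command:
  motion:
    - [0.0005, 0.0003, 0.001, 0]
    - [0.001, 0.0006, 0.002, 0]
    - [0.001, 0.0006, 0.003, 0]
    - [0.001, 0.0006, 0.004, 0]
    - [0.001, 0.0006, 0.005, 0]
    - [0.001, 0.0006, 0.005, 0]

```text
t: 13.2
tool_pos: [0.556, 0.2607, 0.1715]
orientation: [[0.996, -0.087, -0.0], [-0.087, -0.996, 0.0], [-0.0, -0.0, -1.0]]
ft_force: [2.8, 0.3, -1.5]
grip_width: 0.18
grasp_force: 60.6
```

Request:
arm_command:
  motion:
    - [0.0005, 0, 0.002, 0]
    - [0.0005, 0, 0.004, 0]
    - [0.0005, 0, 0.005, 0]
    - [0.0005, 0, 0.006, 0]
    - [0.0005, 0, 0.007, 0]
    - [0.0005, 0, 0.007, 0]

```text
t: 13.8
tool_pos: [0.5564, 0.2608, 0.1664]
orientation: [[0.996, -0.087, 0.0], [-0.087, -0.996, 0.0], [0.0, -0.0, -1.0]]
ft_force: [-4.4, -2.6, 16.8]
grip_width: 0.18
grasp_force: 62.8
```

Request:
arm_command:
  motion:
    - [0, 0, -0.002, 0]
    - [0, 0, -0.002, 0]
    - [0, 0, -0.002, 0]
    - [0, 0, -0.04, 0]
    - [0, 0, -0.09, 0]
    - [0, 0, -0.13, 0]
    - [-0.05, 0.05, -0.13, 0]
    - [-0.1, 0.1, -0.13, 0]
  hand: 0.45

```text
t: 14.6
tool_pos: [0.4799, 0.1965, 0.2956]
orientation: [[0.996, -0.086, 0.002], [-0.086, -0.996, 0.002], [0.002, -0.002, -1.0]]
ft_force: [0.5, -0.9, 0.6]
grip_width: 0.552
grasp_force: 0.0
```

Request:
arm_command:
  motion:
    - [-0.05, 0.08, 0, 0]
    - [-0.05, 0.13, 0, 0]
    - [-0.05, 0.17, 0, 0]
    - [-0.05, 0.17, 0, 0]

```text
t: 15.0
tool_pos: [0.4138, 0.0278, 0.2945]
orientation: [[0.996, -0.089, -0.001], [-0.089, -0.996, -0.001], [-0.001, 0.001, -1.0]]
ft_force: [1.1, -0.5, 1.1]
grip_width: 0.555
grasp_force: 0.0
```

```bash
python3 to.py; python3 - <<'E'
from meas import *
objs=[("pin","red",(240,225,285,262),(240,190,275,225),0.04,False),
("grip","yellow",(300,260,325,288),(255,280,295,304),.003,False),
("grip","green",(200,272,225,300),(155,250,195,280),.003,False)]
S,T,vis=meas(objs)
a=vis[0][200*6:330*6,170*6:335*6];a=cv2.resize(a,(500,394),interpolation=cv2.INTER_AREA)
b=vis[1][120*6:320*6,145*6:345*6];b=cv2.resize(b,(594,594),interpolation=cv2.INTER_AREA)
cv2.imwrite("pics/f.png",b[:,:,::-1])
E
```

```text
t 15.0 tcp [0.4138 0.0278 0.2945] yaw -5.13 z [-0.0009 -0.0014 -1.    ] w 0.5547097135726291 gf 0.0 F [ 1.0513 -0.4799  1.0836] tips 0.0726
pin red [89, 73] free [0.5557 0.2601 0.0234 0.0406] 0.39 fixz [0.5562 0.2602 0.237 ] 0.404 T [0.555  0.2596 0.3954] 0.156 S [0.5617 0.2587 0.2949] 0.219
grip yellow [229, 104] free [ 0.3871  0.2015 -0.1053  0.0034] 0.313 fixz [ 0.3871  0.2016 -0.0976] 0.315 T [ 0.3871  0.2016 -0.0976] 0.156 S [0.3894 0.207  0.3699] 0.101
grip green [267, 119] free [ 0.4391  0.4245 -0.1625  0.0042] 0.276 fixz [ 0.4392  0.4245 -0.1648] 0.282 T [ 0.439   0.4246 -0.1565] 0.174 S [ 0.4447  0.4232 -0.156 ] 0.095
```

View pics/f.png

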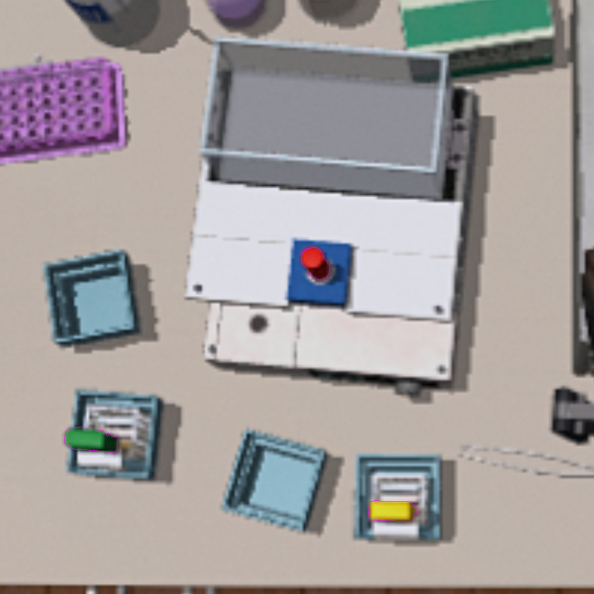

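```bash
python3 - <<'E'
from h import *
np.set_printoptions(precision=4,suppress=True)
T=read_camera("top");g=cv2.cvtColor(T["pixels"],cv2.COLOR_RGB2GRAY).astype(float)
pts=[]
for u in range(218,290,6):
    v0=171.5+(u-213.35)*(5.7/78.8);vs=np.arange(int(v0)-4,int(v0)+6);c=g[vs[0]:vs[-1]+1,u-1:u+2].mean(1);w=np.clip(c-np.sort(c)[:6].mean()-8,0,None)
    v=(w*vs).sum()/w.sum();pts.append(atz(T,u,v,.142));
    if u in(218,254): print(u,c.round(),v)
pts=np.array(pts);print(pts[:,:2]);k=np.polyfit(pts[:,1],pts[:,0],1);print("yaw",-np.arctan(k[0])*1,k,"x at y=.2537",np.polyval(k,.2537))
# side walls along row direction
for v in (150,160):
    c=g[v-1:v+2].mean(0);print(v,c[205:222].round(),c[286:302].round())
for u0,v in((213.35,171.5),(292.1,177.2)): print(atz(T,u0,v,.142))
E
```

```text
218 [ 71.  72.  89. 151. 173. 101.  69.  74.  76.  77.] 170.64947245017586
254 [144. 143. 142. 170. 201. 105. 119. 122. 122. 120.] 172.9316363636364
[[0.63   0.3276]
 [0.63   0.3146]
 [0.6292 0.3016]
 [0.6276 0.2887]
 [0.6267 0.2757]
 [0.6252 0.2628]
 [0.6244 0.2499]
 [0.6235 0.237 ]
 [0.6219 0.2241]
 [0.6211 0.2113]
 [0.6197 0.1984]
 [0.6188 0.1856]]
yaw -0.08435829056077654 [0.0846 0.6032] x at y=.2537 0.6246284676833933
150 [180. 181. 181. 180. 181. 180. 181. 181. 181. 179. 199. 163. 119. 106.
  82.  66.  51.] [138. 138. 137. 136. 136. 133. 151. 189. 159. 103. 105.  77.  46.  50.
  53.  90.]
160 [180. 180. 181. 180. 180. 181. 180. 179. 187. 191. 140. 108. 116. 100.
  73.  62. 121.] [144. 143. 143. 144. 142. 163. 196. 164. 118. 119.  97.  73.  76.  67.
  95. 122.]
[0.6282 0.3376 0.142 ]
[0.6146 0.1682 0.142 ]
```

```bash
python3 -c "
from h import *
print(np.round(status.observe()['joint_pos'],2))"; python3 to.py .3751 .2038 .25 84.4
```

```text
[ 0.15  0.13 -0.38  2.03  0.06  0.99 -1.92]
move [-0.0555 -0.1702  0.0446] roll -89.62
t 15.15 tcp [0.4149 0.0293 0.2947] yaw -5.22 z [-0.0004 -0.0007 -1.    ] w 0.5511875837598254 gf 0.0 F [-0.3845  1.0759  0.2453] tips 0.0726
```

Request:
arm_command:
  motion:
    - [-0.055, -0.05, 0, -11]
    - [-0.055, -0.1, 0, -22]
    - [-0.055, -0.13, 0, -33]
    - [-0.055, -0.17, 0, -45]
    - [-0.055, -0.17, 0, -56]
    - [-0.055, -0.17, 0, -67]
    - [-0.055, -0.17, 0, -78]
    - [-0.055, -0.17, 0, -89.6]
  hand: 0.4

```text
t: 15.95
tool_pos: [0.375, 0.2069, 0.2946]
orientation: [[0.434, 0.901, -0.001], [0.901, -0.434, 0.001], [0.0, -0.001, -1.0]]
ft_force: [0.7, -0.6, -0.5]
grip_width: 0.602
grasp_force: 0.0
```

```bash
python3 to.py .3751 .2038 .147 84.4
```

```text
move [-0.0028  0.0016  0.1476] roll -20.14
t 15.95 tcp [0.375  0.2069 0.2946] yaw 64.26 z [-0.0008  0.0008 -1.    ] w 0.6022403410420768 gf 0.0 F [ 0.7419 -0.6285 -0.5154] tips 0.0726
```

Request:
arm_command:
  motion:
    - [-0.003, 0.002, 0, -8]
    - [-0.003, 0.002, 0.03, -16]
    - [-0.003, 0.002, 0.07, -20.3]
    - [-0.003, 0.002, 0.11, -20.3]
    - [-0.003, 0.002, 0.147, -20.3]
    - [-0.003, 0.002, 0.147, -20.3]

```text
t: 16.55
tool_pos: [0.3735, 0.2016, 0.1444]
orientation: [[0.101, 0.995, -0.007], [0.995, -0.101, -0.002], [-0.003, -0.007, -1.0]]
ft_force: [0.4, -1.1, 0.6]
grip_width: 0.595
grasp_force: 0.0
```

Request:
arm_command:
  motion:
    - [0, 0, 0, 0]
    - [0, 0, 0, 0]
    - [0, 0, 0, 0]
    - [0, 0, 0, 0]
    - [0, 0, 0, 0]
    - [0, 0, 0, 0]
  hand: 1

```text
t: 17.15
tool_pos: [0.3768, 0.2025, 0.1491]
orientation: [[0.103, 0.995, 0.003], [0.995, -0.103, 0.001], [0.002, 0.003, -1.0]]
ft_force: [-0.5, 0.2, 10.3]
grip_width: 0.154
grasp_force: 61.1
```

```bash
python3 to.py
```

```text
t 17.15 tcp [0.3768 0.2025 0.1491] yaw 84.06 z [ 0.0028  0.0015 -1.    ] w 0.15449762469876882 gf 61.0949170589447 F [-0.4824  0.2166 10.3314] tips 0.0726
```

Request:
arm_command:
  motion:
    - [0, 0, -0.02, 0]
    - [0, 0, -0.05, 0]
    - [0, 0, -0.1, 0]
    - [0, 0, -0.15, 0]
    - [0, 0, -0.165, -1]
    - [0, 0, -0.165, -1]
    - [0, 0, -0.165, -1]

```text
t: 17.85
tool_pos: [0.3757, 0.2011, 0.3125]
orientation: [[0.087, 0.996, 0.0], [0.996, -0.087, -0.001], [-0.001, 0.001, -1.0]]
ft_force: [-0.5, -0.2, -1.7]
grip_width: 0.154
grasp_force: 59.7
```

```bash
python3 to.py .631 .2238 .312 85.15
```

```text
move [0.0448 0.2523 0.0006] roll -0.14
t 17.85 tcp [0.3757 0.2011 0.3125] yaw 85.01 z [ 0.0004 -0.0007 -1.    ] w 0.15385149812027635 gf 59.65138256549835 F [-0.4628 -0.2202 -1.7225] tips 0.0726
```

Request:
arm_command:
  motion:
    - [0.0448, 0.05, 0, 0]
    - [0.0448, 0.1, 0, 0]
    - [0.0448, 0.15, 0, 0]
    - [0.0448, 0.2, 0, 0]
    - [0.0448, 0.24, 0, 0]
    - [0.0448, 0.2523, 0, 0]
    - [0.0448, 0.2523, 0, 0]
    - [0.0448, 0.2523, 0, 0]

```text
t: 18.65
tool_pos: [0.6299, 0.2251, 0.3107]
orientation: [[0.085, 0.996, -0.004], [0.996, -0.085, -0.001], [-0.001, -0.004, -1.0]]
ft_force: [0.1, 1.0, -1.0]
grip_width: 0.157
grasp_force: 59.4
```

```bash
python3 to.py .631 .2238 .226 85.15; python3 - <<'E'
from h import *
S=read_camera("scene");T=read_camera("top")
a=cv2.resize(S["pixels"][170:330,170:340],(638,600),interpolation=cv2.INTER_CUBIC)
cv2.imwrite("pics/g.png",a[:,:,::-1])
E
```

```text
move [-0.0011  0.0015  0.0847] roll -0.03
t 18.65 tcp [0.6299 0.2251 0.3107] yaw 85.12 z [-0.0036 -0.0006 -1.    ] w 0.15712504735740557 gf 59.42939043045044 F [ 0.0691  1.0189 -0.9918] tips 0.0726
```

View pics/g.png

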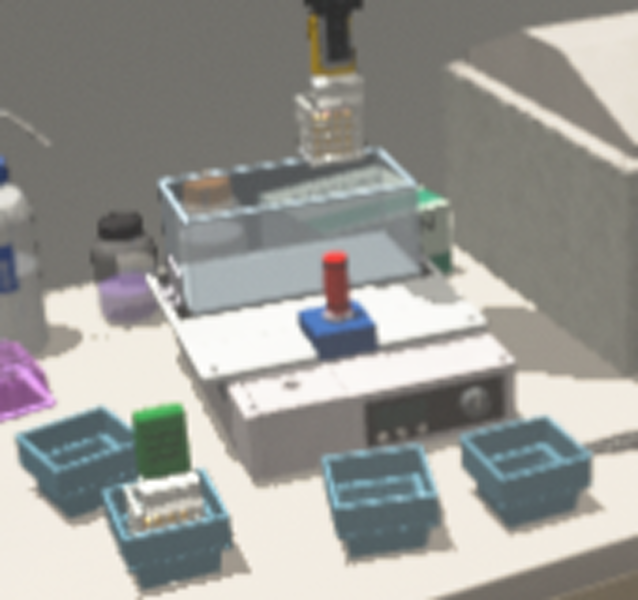

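Request:
arm_command:
  motion:
    - [0, 0, 0, 0]
    - [0, 0, 0.02, 0]
    - [0, 0, 0.04, 0]
    - [0, 0, 0.055, 0]
    - [0, 0, 0.063, 0]
    - [0, 0, 0.063, 0]
    - [0, 0, 0.063, 0]

```text
t: 19.45
tool_pos: [0.6313, 0.2249, 0.2505]
orientation: [[0.086, 0.996, 0.001], [0.996, -0.086, 0.0], [0.0, 0.001, -1.0]]
ft_force: [1.0, -0.6, -1.6]
grip_width: 0.153
grasp_force: 59.6
```

```bash
python3 to.py .631 .2238 .226 85.15
```

```text
move [-0.0012 -0.0002  0.0245] roll -0.07
t 19.45 tcp [0.6313 0.2249 0.2505] yaw 85.08 z [ 0.0007  0.0004 -1.    ] w 0.15268254547127036 gf 59.6226042509079 F [ 0.9909 -0.5869 -1.5949] tips 0.0726
```

Request:
arm_command:
  motion:
    - [0, 0, 0.005, 0]
    - [0, 0, 0.01, 0]
    - [0, 0, 0.014, 0]
    - [0, 0, 0.016, 0]
    - [0, 0, 0.016, 0]

```text
t: 19.95
tool_pos: [0.631, 0.2245, 0.2333]
orientation: [[0.086, 0.996, -0.001], [0.996, -0.086, -0.0], [-0.0, -0.001, -1.0]]
ft_force: [1.4, 0.6, -0.6]
grip_width: 0.155
grasp_force: 59.6
```

Free passage past the rim; go on down to contact.

Request:
arm_command:
  motion:
    - [0, 0, 0.003, 0]
    - [0, 0, 0.006, 0]
    - [0, 0, 0.008, 0]
    - [0, 0, 0.009, 0]
    - [0, 0, 0.009, 0]
    - [0, 0, 0.009, 0]

```text
t: 20.55
tool_pos: [0.6312, 0.2249, 0.2259]
orientation: [[0.086, 0.996, 0.001], [0.996, -0.086, 0.0], [0.0, 0.001, -1.0]]
ft_force: [-2.5, -0.5, 9.1]
grip_width: 0.159
grasp_force: 60.8
```

Request:
arm_command:
  motion:
    - [0, 0, -0.001, 0]
    - [0, 0, -0.001, 0]
    - [0, 0, -0.001, 0]
    - [0, 0, -0.001, 0]
    - [0, 0, -0.03, 0]
    - [0, 0, -0.06, 0]
    - [0, 0, -0.09, 0]
    - [0, -0.05, -0.09, 0]
  hand: 0.55

```text
t: 21.35
tool_pos: [0.5875, 0.2284, 0.3188]
orientation: [[0.093, 0.996, 0.009], [0.996, -0.093, 0.004], [0.005, 0.009, -1.0]]
ft_force: [0.7, 1.5, 0.3]
grip_width: 0.451
grasp_force: 0.0
```

```bash
python3 to.py .40 .28 .31 85; python3 - <<'E'
from meas import *
S=read_camera("scene");a=cv2.resize(S["pixels"][170:330,170:340],(638,600),interpolation=cv2.INTER_CUBIC)
cv2.imwrite("pics/i.png",a[:,:,::-1])
meas([("grip","yellow",(245,190,290,240),(255,100,300,190),.08,False),("grip","green",(190,260,235,305),(150,240,205,290),.003,False)])
E
```

```text
move [ 0.034  -0.1916  0.0073] roll -0.32
t 21.35 tcp [0.5875 0.2284 0.3188] yaw 84.68 z [ 0.0093  0.0044 -0.9999] w 0.45084488629608016 gf 0.0 F [0.6512 1.5379 0.3339] tips 0.0726
grip yellow [186, 2] free [ 0.6985  0.2036 -0.1017  0.0627] 1.04 fixz [ 0.6519  0.2186 -0.3235] 1.064 T [ 0.6519  0.2186 -0.3235] 1.0 S [ 0.6519  0.2187 -0.3158] 0.064
grip green [266, 120] free [ 0.4406  0.4278 -0.1647  0.0035] 0.268 fixz [ 0.4406  0.4278 -0.173 ] 0.272 T [ 0.4404  0.4272 -0.1641] 0.165 S [ 0.445   0.4266 -0.1861] 0.095
```

View pics/i.png

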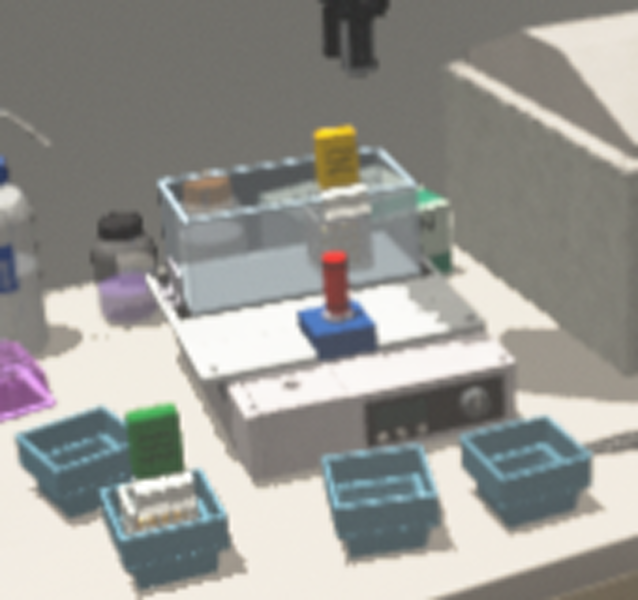

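Request:
arm_command:
  motion:
    - [0, -0.05, 0, 0]
    - [0, -0.1, 0, 0]
    - [0, -0.14, 0, 0]
    - [0, -0.14, 0, 0]
    - [0, -0.14, 0, 0]
  hand: 0.4

```text
t: 22.0
tool_pos: [0.4421, 0.2409, 0.3152]
orientation: [[0.085, 0.996, 0.001], [0.996, -0.085, -0.0], [-0.0, 0.001, -1.0]]
ft_force: [0.8, 0.0, -0.4]
grip_width: 0.599
grasp_force: 0.0
```

```bash
python3 to.py .4287 .4301 .147 80.6; python3 - <<'E'
from meas import *
meas([("grip","green",(180,255,245,310),(150,240,215,295),.003,False),("cup","cup",(197,290,236,328),(150,240,215,295),0,True)])
E
```

```text
move [ 0.1874 -0.0297  0.1681] roll 4.51
t 22.0 tcp [0.4421 0.2409 0.3152] yaw 85.11 z [ 0.0013 -0.0003 -1.    ] w 0.5993094142143993 gf 0.0 F [ 0.8012  0.017  -0.4467] tips 0.0726
grip green [266, 120] free [ 0.4405  0.4277 -0.1739  0.0037] 0.268 fixz [ 0.4405  0.4277 -0.175 ] 0.271 T [ 0.4405  0.4275 -0.1733] 0.167 S [ 0.444   0.427  -0.1789] 0.093
cup cup [946, 806] free [ 0.4368  0.4258 -0.0785  0.0037] 0.254 fixz [ 0.4373  0.4266 -0.0829] 0.304 T [ 0.4371  0.4267 -0.0775] 0.079 S [ 0.4459  0.4247 -0.0968] 0.163
```

Request:
arm_command:
  motion:
    - [0.05, -0.03, 0, 4.9]
    - [0.1, -0.03, 0, 4.9]
    - [0.15, -0.03, 0, 4.9]
    - [0.1876, -0.03, 0.02, 4.9]
    - [0.1876, -0.03, 0.07, 4.9]
    - [0.1876, -0.03, 0.12, 4.9]
    - [0.1876, -0.03, 0.166, 4.9]
    - [0.1876, -0.03, 0.166, 4.9]

```text
t: 22.9
tool_pos: [0.4275, 0.4272, 0.142]
orientation: [[0.172, 0.985, -0.007], [0.985, -0.172, -0.009], [-0.01, -0.006, -1.0]]
ft_force: [0.3, -1.1, -0.0]
grip_width: 0.599
grasp_force: 0.0
```

Request:
arm_command:
  motion:
    - [0, 0, 0, 0]
    - [0, 0, 0, 0]
    - [0, 0, 0, 0]
    - [0, 0, 0, 0]
    - [0, 0, 0, 0]
    - [0, 0, 0, 0]
  hand: 1

```text
t: 23.5
tool_pos: [0.4288, 0.4314, 0.1509]
orientation: [[0.171, 0.985, 0.003], [0.985, -0.171, 0.002], [0.003, 0.002, -1.0]]
ft_force: [0.8, 0.4, 8.7]
grip_width: 0.154
grasp_force: 61.2
```

Request:
arm_command:
  motion:
    - [0, 0, -0.02, 0]
    - [0, 0, -0.05, 0]
    - [0, 0, -0.1, 0]
    - [0, 0, -0.15, 0]
    - [0, 0, -0.165, -4.9]
    - [0, 0, -0.165, -4.9]
    - [0, 0, -0.165, -4.9]

```text
t: 24.2
tool_pos: [0.4281, 0.43, 0.3138]
orientation: [[0.088, 0.996, 0.001], [0.996, -0.088, -0.0], [-0.0, 0.001, -1.0]]
ft_force: [0.4, -0.1, -1.7]
grip_width: 0.154
grasp_force: 59.9
```

```bash
python3 to.py .636 .2836 .312 85.15; python3 - <<'E'
from h import *
S=read_camera("scene")
a=cv2.resize(S["pixels"][170:330,170:340],(638,600),interpolation=cv2.INTER_CUBIC)
cv2.imwrite("pics/j.png",a[:,:,::-1])
E
```

```text
move [-0.1276  0.2199  0.002 ] roll -0.18
t 24.2 tcp [0.4281 0.43   0.3138] yaw 84.97 z [ 0.0006 -0.0002 -1.    ] w 0.15432403743162745 gf 59.884294867515564 F [ 0.3708 -0.1487 -1.743 ] tips 0.0726
```

View pics/j.png

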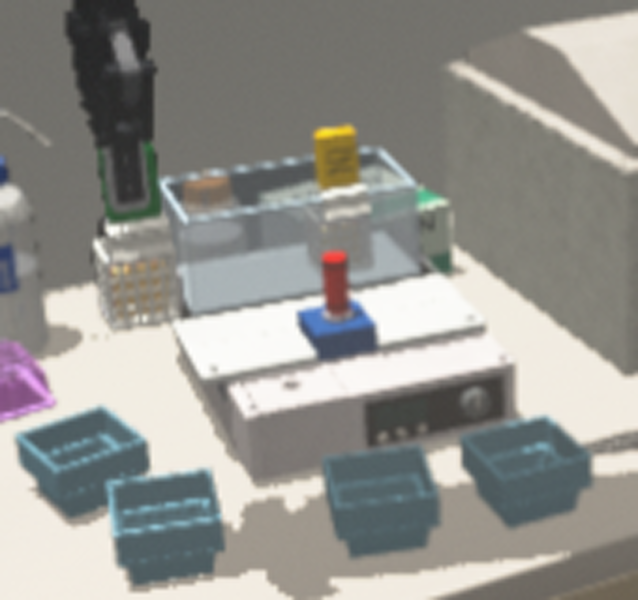

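Request:
arm_command:
  motion:
    - [-0.03, 0.04, 0, 0]
    - [-0.06, 0.08, 0, 0]
    - [-0.09, 0.12, 0, 0]
    - [-0.115, 0.16, 0, 0]
    - [-0.1276, 0.2, 0, 0]
    - [-0.1276, 0.2199, 0, 0]
    - [-0.1276, 0.2199, 0, 0]
    - [-0.1276, 0.2199, 0, 0]

```text
t: 25.05
tool_pos: [0.6356, 0.2845, 0.3118]
orientation: [[0.086, 0.996, -0.003], [0.996, -0.086, -0.001], [-0.001, -0.003, -1.0]]
ft_force: [-0.3, -0.0, -1.1]
grip_width: 0.155
grasp_force: 59.7
```

Request:
arm_command:
  motion:
    - [0, 0, 0.02, 0]
    - [0, 0, 0.04, 0]
    - [0, 0, 0.055, 0]
    - [0, 0, 0.062, 0]
    - [0, 0, 0.062, 0]
    - [0, 0, 0.062, 0]

```text
t: 25.65
tool_pos: [0.6362, 0.2849, 0.2525]
orientation: [[0.086, 0.996, 0.001], [0.996, -0.086, 0.0], [0.001, 0.001, -1.0]]
ft_force: [0.1, -0.7, 0.4]
grip_width: 0.154
grasp_force: 59.9
```

```bash
python3 to.py .636 .2836 .228 85.15
```

```text
move [-0.0013 -0.0001  0.0245] roll -0.06
t 25.65 tcp [0.6362 0.2849 0.2525] yaw 85.09 z [ 0.0005  0.0005 -1.    ] w 0.1539113376466685 gf 59.9005651473999 F [ 0.055  -0.6859  0.4134] tips 0.0726
```

Request:
arm_command:
  motion:
    - [0, 0, 0.005, 0]
    - [0, 0, 0.01, 0]
    - [0, 0, 0.014, 0]
    - [0, 0, 0.016, 0]
    - [0, 0, 0.016, 0]

```text
t: 26.15
tool_pos: [0.6361, 0.2843, 0.2353]
orientation: [[0.086, 0.996, -0.001], [0.996, -0.086, -0.0], [-0.0, -0.001, -1.0]]
ft_force: [-0.5, 0.2, -1.2]
grip_width: 0.152
grasp_force: 59.9
```

Request:
arm_command:
  motion:
    - [0, 0, 0.003, 0]
    - [0, 0, 0.006, 0]
    - [0, 0, 0.008, 0]
    - [0, 0, 0.009, 0]
    - [0, 0, 0.009, 0]
    - [0, 0, 0.009, 0]

```text
t: 26.75
tool_pos: [0.6362, 0.2847, 0.2277]
orientation: [[0.086, 0.996, 0.001], [0.996, -0.086, 0.0], [0.0, 0.001, -1.0]]
ft_force: [-1.9, -0.6, 5.5]
grip_width: 0.155
grasp_force: 60.8
```

Request:
arm_command:
  motion:
    - [0, 0, -0.001, 0]
    - [0, 0, -0.001, 0]
    - [0, 0, -0.001, 0]
    - [0, 0, -0.001, 0]
    - [0, 0, -0.03, 0]
    - [0, 0, -0.06, 0]
    - [0, 0, -0.09, 0]
    - [0, -0.05, -0.09, 0]
  hand: 0.55

```text
t: 27.55
tool_pos: [0.5928, 0.2879, 0.3208]
orientation: [[0.094, 0.996, 0.009], [0.996, -0.094, 0.005], [0.006, 0.009, -1.0]]
ft_force: [1.2, 0.6, 0.3]
grip_width: 0.449
grasp_force: 0.0
```

Request:
arm_command:
  motion:
    - [0, -0.05, 0, 0]
    - [-0.04, -0.1, 0, 0]
    - [-0.09, -0.15, 0, 0]
    - [-0.14, -0.18, 0, 0]
    - [-0.18, -0.18, 0, 0]
    - [-0.18, -0.18, 0, 0]
    - [-0.18, -0.18, 0, 0]
  hand: 0.5

```text
t: 28.25
tool_pos: [0.3901, 0.1212, 0.3166]
orientation: [[0.09, 0.996, -0.0], [0.996, -0.09, -0.004], [-0.004, 0.0, -1.0]]
ft_force: [-0.0, 0.3, 0.3]
grip_width: 0.503
grasp_force: 0.0
```

```bash
python3 to.py .5565 .2608 .1665 85; python3 - <<'E'
from meas import *
S,T,_=meas([("grip","yellow",(245,190,290,240),(255,120,300,190),.08,False),("grip","green",(210,190,250,260),(215,120,253,190),.08,False),("pin","red",(240,225,285,262),(240,190,275,225),0.04,False)])
a=cv2.resize(S["pixels"][180:280,190:310],(480,400),interpolation=cv2.INTER_CUBIC)
b=cv2.resize(T["pixels"][130:240,200:310],(320,320),interpolation=cv2.INTER_CUBIC)
c=np.zeros((400,800,3),np.uint8);c[:,:480]=a;c[:320,480:]=b
cv2.imwrite("pics/k.png",c[:,:,::-1])
E
```

```text
move [0.1547 0.1531 0.1496] roll -0.19
t 28.25 tcp [0.3901 0.1212 0.3166] yaw 84.81 z [-0.0002 -0.0036 -1.    ] w 0.5027569349271328 gf 0.0 F [-0.003   0.2858  0.3144] tips 0.0726
grip yellow [186, 183] free [ 0.6452  0.2234 -0.12    0.0825] 0.208 fixz [ 0.646   0.2233 -0.1155] 0.254 T [ 0.646   0.2235 -0.1152] 0.11 S [ 0.652   0.2189 -0.3027] 0.067
grip green [195, 186] free [0.6515 0.2846 0.3531 0.0815] 0.324 fixz [ 0.6515  0.2785 -0.1522] 0.236 T [ 0.6511  0.2788 -0.0977] 0.111 S [ 0.6584  0.2763 -0.1627] 0.073
pin red [97, 72] free [0.5554 0.2609 0.0285 0.0424] 0.342 fixz [0.5562 0.2608 0.1935] 0.402 T [0.556  0.2607 0.1634] 0.168 S [0.5622 0.2583 0.1066] 0.16
```

View pics/k.png

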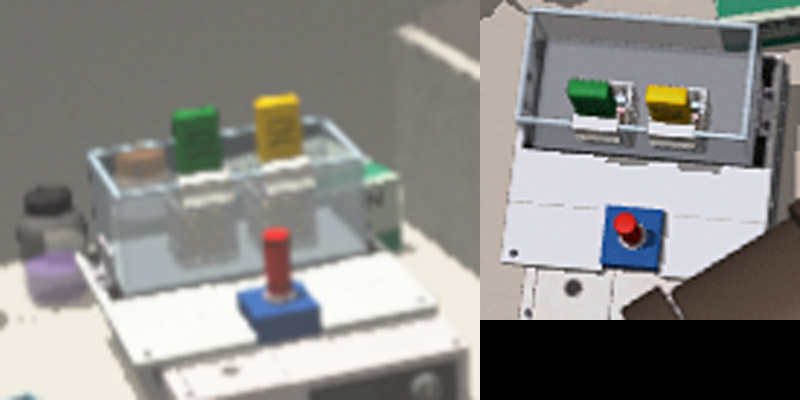

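Request:
arm_command:
  motion:
    - [0.05, 0.05, 0, 0]
    - [0.09, 0.09, 0, 0]
    - [0.13, 0.13, 0, 0]
    - [0.155, 0.1535, 0.03, 0]
    - [0.155, 0.1535, 0.07, 0]
    - [0.155, 0.1535, 0.11, 0]
    - [0.155, 0.1535, 0.146, 0]
    - [0.155, 0.1535, 0.148, 0]

```text
t: 29.15
tool_pos: [0.5557, 0.2663, 0.1634]
orientation: [[0.084, 0.996, -0.008], [0.996, -0.084, -0.003], [-0.004, -0.008, -1.0]]
ft_force: [-1.3, -0.3, 0.5]
grip_width: 0.498
grasp_force: 0.0
```

Request:
arm_command:
  motion:
    - [0, 0, 0, 0]
    - [0, 0, 0, 0]
    - [0, 0, 0, 0]
    - [0, 0, 0, 0]
    - [0, 0, 0, 0]
    - [0, 0, 0, 0]
  hand: 1

```text
t: 29.75
tool_pos: [0.5576, 0.2675, 0.1709]
orientation: [[0.085, 0.996, 0.002], [0.996, -0.085, 0.002], [0.002, 0.001, -1.0]]
ft_force: [-4.7, 2.1, 3.0]
grip_width: 0.177
grasp_force: 58.7
```

```bash
python3 to.py; python3 - <<'E'
from h import *
T=read_camera("top")
print(atz(T,145+(258.5)/2.97-.5,120+(323.5)/2.97-.5,.056))
E
```

```text
t 29.75 tcp [0.5576 0.2675 0.1709] yaw 85.11 z [ 0.0015  0.0022 -1.    ] w 0.17744960298118204 gf 58.72297525405884 F [-4.6971  2.1414  3.0399] tips 0.0726
[0.51979348 0.31040882 0.056     ]
```

Request:
arm_command:
  motion:
    - [0, 0, 0, 0]
    - [0, 0, 0, 0]
    - [0, 0, 0, 0]
    - [-0.0067, 0, 0, 0]
    - [-0.0067, 0, 0, 0]
    - [-0.0067, 0, 0, 0]
  hand: 0.6

```text
t: 30.4
tool_pos: [0.5574, 0.2588, 0.1687]
orientation: [[0.087, 0.996, 0.0], [0.996, -0.087, -0.0], [-0.0, 0.0, -1.0]]
ft_force: [1.0, 0.2, -0.4]
grip_width: 0.398
grasp_force: 0.0
```

Request:
arm_command:
  motion:
    - [0, 0, 0, 0]
    - [0, 0, 0, 0]
    - [0, 0, 0, 0]
    - [0, 0, 0, 0]
    - [0, 0, 0, 0]
  hand: 1

```text
t: 30.9
tool_pos: [0.557, 0.2596, 0.1688]
orientation: [[0.086, 0.996, -0.0], [0.996, -0.086, -0.0], [-0.0, -0.0, -1.0]]
ft_force: [-2.5, -0.9, 3.0]
grip_width: 0.18
grasp_force: 58.4
```

Request:
arm_command:
  motion:
    - [0, 0, -0.005, 0]
    - [0, 0, -0.012, 0]
    - [0, 0, -0.025, 0]
    - [0, 0, -0.04, 0]
    - [0, 0, -0.055, 0]
    - [0, 0, -0.065, 0]
    - [0, 0, -0.065, 0]
    - [0, 0, -0.065, 0]

```text
t: 31.7
tool_pos: [0.5574, 0.2592, 0.234]
orientation: [[0.086, 0.996, 0.001], [0.996, -0.086, -0.0], [-0.0, 0.001, -1.0]]
ft_force: [0.5, -0.4, -1.2]
grip_width: 0.178
grasp_force: 58.4
```

```bash
python3 to.py .5218 .3088 .205 85
```

```text
move [ 0.0463 -0.0397  0.0289] roll 0.05
t 31.7 tcp [0.5574 0.2592 0.234 ] yaw 85.05 z [ 0.0006 -0.0001 -1.    ] w 0.1780051390187328 gf 58.414605259895325 F [ 0.5382 -0.4429 -1.1634] tips 0.0726
```

Request:
arm_command:
  motion:
    - [0.023, -0.02, 0, 0]
    - [0.0463, -0.0397, 0, 0]
    - [0.0463, -0.0397, 0, 0]
    - [0.0463, -0.0397, 0.02, 0]
    - [0.0463, -0.0397, 0.035, 0]
    - [0.0463, -0.0397, 0.043, 0]
    - [0.0463, -0.0397, 0.043, 0]
    - [0.0463, -0.0397, 0.043, 0]

```text
t: 32.5
tool_pos: [0.5219, 0.3089, 0.1908]
orientation: [[0.086, 0.996, -0.0], [0.996, -0.086, -0.0], [-0.0, -0.0, -1.0]]
ft_force: [0.1, -0.7, -0.7]
grip_width: 0.182
grasp_force: 58.5
```

```bash
python3 to.py .5218 .3088 .181 85
```

```text
move [-0.0001 -0.0001  0.0098] roll 0.05
t 32.5 tcp [0.5219 0.3089 0.1908] yaw 85.05 z [-0.0003 -0.     -1.    ] w 0.18208498517726437 gf 58.47254812717438 F [ 0.0949 -0.6656 -0.7135] tips 0.0726
```

Request:
arm_command:
  motion:
    - [0, 0, 0.004, 0]
    - [0, 0, 0.008, 0]
    - [0, 0, 0.011, 0]
    - [0, 0, 0.012, 0]
    - [0, 0, 0.012, 0]

```text
t: 33.0
tool_pos: [0.5216, 0.3089, 0.1786]
orientation: [[0.086, 0.996, -0.0], [0.996, -0.086, -0.0], [-0.0, -0.0, -1.0]]
ft_force: [0.6, 1.3, -0.5]
grip_width: 0.176
grasp_force: 58.5
```

Request:
arm_command:
  motion:
    - [0, 0, 0.008, 0]
    - [0, 0, 0.016, 0]
    - [0, 0, 0.024, 0]
    - [0, 0, 0.03, 0]
    - [0, 0, 0.034, 0]
    - [0, 0, 0.036, 0]
    - [0, 0, 0.036, 0]

```text
t: 33.7
tool_pos: [0.5213, 0.3092, 0.1446]
orientation: [[0.086, 0.996, 0.001], [0.996, -0.086, -0.001], [-0.001, 0.001, -1.0]]
ft_force: [-8.6, -5.9, 22.8]
grip_width: 0.179
grasp_force: 61.4
```

Request:
arm_command:
  motion:
    - [0, 0, -0.002, 0]
    - [0, 0, -0.002, 0]
    - [0, 0, -0.002, 0]
    - [0, 0, -0.002, 0]
    - [0, 0, -0.04, 0]
    - [0, 0, -0.09, 0]
    - [0, 0, -0.14, 0]
    - [-0.04, -0.03, -0.16, 0]
  hand: 0.5

```text
t: 34.5
tool_pos: [0.4938, 0.279, 0.3065]
orientation: [[0.084, 0.996, 0.007], [0.996, -0.085, 0.009], [0.009, 0.006, -1.0]]
ft_force: [0.3, -0.3, 1.0]
grip_width: 0.503
grasp_force: 0.0
```

Request:
arm_command:
  motion:
    - [-0.05, -0.03, 0, 0]
    - [-0.1, -0.05, 0, 0]
    - [-0.15, -0.08, 0, 0]
    - [-0.2, -0.08, 0, 0]
    - [-0.23, -0.08, 0, 0]
    - [-0.23, -0.08, 0, 0]
    - [-0.23, -0.08, 0, 0]
  hand: 0

```text
t: 35.2
tool_pos: [0.3913, 0.0508, 0.3015]
orientation: [[0.09, 0.996, 0.001], [0.996, -0.09, -0.001], [-0.001, 0.001, -1.0]]
ft_force: [-0.2, 1.2, -0.8]
grip_width: 1.004
grasp_force: 0.0
```

```bash
python3 to.py; python3 - <<'E'
from meas import *
S,T,vis=meas([("pin","red",(235,240,260,285),(215,210,245,240),0.016,False),("cup","cup",(285,275,335,312),(260,265,300,304),0,True),
("cup","cup",(197,290,236,328),(160,245,205,288),0,True),
("cup","cup",(252,285,292,321),(215,258,259,302),0,True),
("cup","cup",(172,275,203,310),(155,200,195,240),0,True)])
b=vis[1][120*6:320*6,145*6:345*6];b=cv2.resize(b,(594,594),interpolation=cv2.INTER_AREA)
cv2.imwrite("pics/l.png",b[:,:,::-1])
E
```

```text
t 35.2 tcp [0.3913 0.0508 0.3015] yaw 84.86 z [ 0.0006 -0.0006 -1.    ] w 1.004412864378272 gf 0.0 F [-0.1623  1.2217 -0.781 ] tips 0.0726
pin red [94, 69] free [0.5213 0.3101 0.1831 0.0161] 0.41 fixz [0.5212 0.31   0.3713] 0.406 T [0.5212 0.31   0.3788] 0.17 S [0.5256 0.3086 0.5957] 0.227
cup cup [977, 844] free [ 0.3888  0.2028 -0.0274  0.002 ] 0.28 fixz [ 0.389   0.2029 -0.0277] 0.289 T [ 0.3888  0.2029 -0.0317] 0.012 S [0.3905 0.2083 0.2634] 0.205
cup cup [947, 854] free [ 0.4394  0.4248 -0.2199  0.0031] 0.202 fixz [ 0.4399  0.4256 -0.2211] 0.241 T [ 0.4398  0.4256 -0.2199] 0.012 S [ 0.448   0.4249 -0.1262] 0.165
cup cup [748, 851] free [ 0.4012  0.2987 -0.2624  0.0031] 0.057 fixz [ 0.4016  0.2991 -0.2688] 0.124 T [ 0.4013  0.2993 -0.2621] 0.015 S [ 0.4064  0.2975 -0.2747] 0.036
cup cup [666, 854] free [0.5446 0.4481 0.1786 0.0011] 0.239 fixz [0.545  0.4485 0.1786] 0.247 T [0.5449 0.4485 0.1821] 0.015 S [ 0.5463  0.4538 -0.0999] 0.199
```

View pics/l.png

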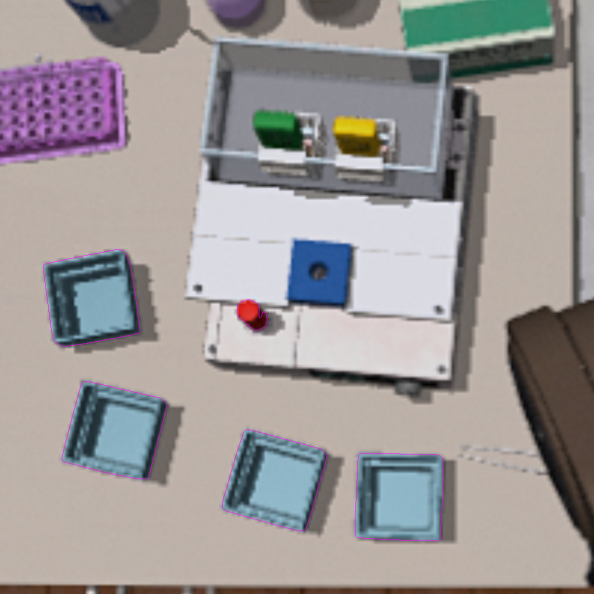

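```bash
python3 to.py .5464 .4495 .26 100.4
```

```text
move [0.4082 0.1206 0.0418] roll -15.27
t 35.3 tcp [0.3915 0.053  0.3015] yaw 85.13 z [ 0.0006  0.0005 -1.    ] w 0.9995687497095248 gf 0.0 F [-0.4034  1.3091  0.5831] tips 0.0726
```

Request:
arm_command:
  motion:
    - [0.048, 0.01, 0, -4]
    - [0.096, 0.02, 0, -8]
    - [0.144, 0.03, 0, -12]
    - [0.192, 0.045, 0, -15.3]
    - [0.24, 0.06, 0, -15.3]
    - [0.287, 0.075, 0.01, -15.3]
    - [0.334, 0.09, 0.02, -15.3]
    - [0.38, 0.105, 0.03, -15.3]

```text
t: 36.1
tool_pos: [0.5276, 0.4253, 0.2702]
orientation: [[-0.183, 0.983, -0.001], [0.983, 0.183, 0.0], [0.001, -0.001, -1.0]]
ft_force: [0.9, 0.5, 1.4]
grip_width: 1.004
grasp_force: 0.0
```

```bash
python3 to.py .5464 .4495 .092 100.4
```

```text
move [0.0202 0.0231 0.1782] roll 0.12
t 36.1 tcp [0.5276 0.4253 0.2702] yaw 100.52 z [-0.001   0.0004 -1.    ] w 1.0035336515501607 gf 0.0 F [0.9014 0.4517 1.4295] tips 0.0726
```

Request:
arm_command:
  motion:
    - [0.022, 0.022, 0, 0]
    - [0.022, 0.022, 0.04, 0]
    - [0.022, 0.022, 0.08, 0]
    - [0.022, 0.022, 0.11, 0]
    - [0.022, 0.022, 0.11, 0]
    - [0.022, 0.022, 0.11, 0]

```text
t: 36.7
tool_pos: [0.545, 0.4484, 0.1616]
orientation: [[-0.182, 0.983, -0.001], [0.983, 0.182, 0.001], [0.001, -0.001, -1.0]]
ft_force: [0.3, 0.2, 0.7]
grip_width: 1.007
grasp_force: 0.0
```

```bash
python3 to.py .5464 .4495 .092 100.4
```

```text
move [0.0008 0.0017 0.0696] roll 0.08
t 36.7 tcp [0.545  0.4484 0.1616] yaw 100.48 z [-0.0012  0.0005 -1.    ] w 1.0069548402891249 gf 0.0 F [0.2889 0.2343 0.6838] tips 0.0726
```

Request:
arm_command:
  motion:
    - [0.001, 0.001, 0.03, 0]
    - [0.001, 0.001, 0.055, 0]
    - [0.001, 0.001, 0.069, 0]
    - [0.001, 0.001, 0.069, 0]
    - [0.001, 0.001, 0.069, 0]

```text
t: 37.2
tool_pos: [0.5472, 0.4488, 0.0943]
orientation: [[-0.18, 0.984, 0.001], [0.984, 0.18, 0.002], [0.001, 0.002, -1.0]]
ft_force: [1.7, -0.3, -0.0]
grip_width: 0.997
grasp_force: 0.0
```

Request:
arm_command:
  motion:
    - [0, 0, 0, 0]
    - [0, 0, 0, 0]
    - [0, 0, 0, 0]
    - [0, 0, 0, 0]
    - [0, 0, 0, 0]
  hand: 1

```text
t: 37.7
tool_pos: [0.5473, 0.4487, 0.0947]
orientation: [[-0.18, 0.984, 0.002], [0.984, 0.18, 0.002], [0.002, 0.002, -1.0]]
ft_force: [-0.8, -0.8, 6.9]
grip_width: 0.732
grasp_force: 66.9
```

Request:
arm_command:
  motion:
    - [0, 0, -0.02, 0]
    - [0, 0, -0.05, 0]
    - [0, 0, -0.08, 0]
    - [0, 0, -0.11, 0]
    - [0, 0, -0.11, 0]
    - [0, 0, -0.11, 0]

```text
t: 38.3
tool_pos: [0.547, 0.4481, 0.2038]
orientation: [[-0.18, 0.984, 0.002], [0.984, 0.18, 0.001], [0.001, 0.002, -1.0]]
ft_force: [-0.2, -1.2, -1.0]
grip_width: 0.735
grasp_force: 66.0
```

```bash
python3 to.py .4028 .3001 .20 75;python3 - <<'E'
from meas import *
S=read_camera("scene")
print([(np.round(b["bbox"]).tolist(),round(b["conf"],2)) for b in models.boxes_of("cup_a",S)][:5])
E
```

```text
move [-0.1196 -0.1685  0.0034] roll 25.36
t 38.3 tcp [0.547  0.4481 0.2038] yaw 100.36 z [ 0.0018  0.0012 -1.    ] w 0.7346612472668365 gf 65.97738862037659 F [-0.1841 -1.2134 -0.9661] tips 0.0726
[([199.0, 296.0, 232.0, 324.0], 0.84), ([254.0, 288.0, 286.0, 320.0], 0.79), ([293.0, 281.0, 325.0, 310.0], 0.63), ([169.0, 241.0, 203.0, 265.0], 0.6)]
```

Request:
arm_command:
  motion:
    - [-0.02, -0.04, -0.02, 6]
    - [-0.05, -0.075, -0.02, 12]
    - [-0.075, -0.11, -0.02, 19]
    - [-0.1, -0.145, -0.02, 25.3]
    - [-0.1196, -0.1685, -0.02, 25.3]
    - [-0.1196, -0.1685, 0, 25.3]
    - [-0.1196, -0.1685, 0.03, 25.3]
    - [-0.1196, -0.1685, 0.03, 25.3]

```text
t: 39.2
tool_pos: [0.401, 0.2977, 0.1692]
orientation: [[0.258, 0.966, -0.005], [0.966, -0.258, -0.004], [-0.006, -0.004, -1.0]]
ft_force: [-0.2, -0.4, -1.0]
grip_width: 0.731
grasp_force: 66.0
```

```bash
python3 to.py .4028 .3001 .118 75
```

```text
move [0.0031 0.0013 0.0512] roll 0.07
t 39.2 tcp [0.401  0.2977 0.1692] yaw 75.07 z [-0.0051 -0.0044 -1.    ] w 0.7310915622357177 gf 66.00186824798584 F [-0.2382 -0.3919 -0.9623] tips 0.0726
```

Request:
arm_command:
  motion:
    - [0, 0, 0, 0]
    - [0, 0, 0.01, 0]
    - [0, 0, 0.02, 0]
    - [0, 0, 0.025, 0]
    - [0, 0, 0.025, 0]
    - [0, 0, 0.025, 0]

```text
t: 39.8
tool_pos: [0.4025, 0.3, 0.1475]
orientation: [[0.257, 0.966, -0.0], [0.966, -0.257, -0.0], [-0.0, -0.0, -1.0]]
ft_force: [0.1, -0.4, -1.0]
grip_width: 0.734
grasp_force: 66.0
```

```bash
python3 to.py .4028 .2997 .118 75
```

```text
move [-0.0002  0.0003  0.0295] roll 0.08
t 39.8 tcp [0.4025 0.3    0.1475] yaw 75.08 z [-0.0002 -0.0001 -1.    ] w 0.7335178255989341 gf 66.00681781768799 F [ 0.1166 -0.4103 -0.9873] tips 0.0726
```

Request:
arm_command:
  motion:
    - [0, 0, 0.008, 0]
    - [0, 0, 0.015, 0]
    - [0, 0, 0.021, 0]
    - [0, 0, 0.026, 0]
    - [0, 0, 0.03, 0]
    - [0, 0, 0.0315, 0]
    - [0, 0, 0.0315, 0]

```text
t: 40.5
tool_pos: [0.4024, 0.2999, 0.1174]
orientation: [[0.257, 0.966, 0.001], [0.966, -0.257, -0.001], [-0.001, 0.002, -1.0]]
ft_force: [-5.5, -7.4, 28.0]
grip_width: 0.732
grasp_force: 69.4
```

Request:
arm_command:
  motion:
    - [0, 0, -0.003, 0]
    - [0, 0, -0.003, 0]
    - [0, 0, -0.003, 0]
    - [0, 0, -0.04, 0]
    - [0.04, 0, -0.06, 0]
    - [0.08, 0.003, -0.06, -2.4]
    - [0.1322, 0.0051, -0.06, -2.4]
    - [0.1322, 0.0051, -0.06, -2.4]
  hand: 0

```text
t: 41.3
tool_pos: [0.4417, 0.4323, 0.1762]
orientation: [[0.214, 0.977, 0.0], [0.977, -0.214, 0.006], [0.006, -0.001, -1.0]]
ft_force: [-0.3, 0.7, -0.9]
grip_width: 0.999
grasp_force: 0.0
```

Request:
arm_command:
  motion:
    - [0, 0, 0, 0]
    - [0, 0, 0.02, 0]
    - [0, 0, 0.02, 0]

```text
t: 41.6
tool_pos: [0.4409, 0.4236, 0.1535]
orientation: [[0.218, 0.976, -0.003], [0.976, -0.218, -0.004], [-0.005, -0.002, -1.0]]
ft_force: [0.3, -1.5, -0.1]
grip_width: 1.001
grasp_force: 0.0
```

```bash
python3 to.py .4413 .4264 .093 77.4
```

```text
move [ 0.0031 -0.0002  0.0605] roll 0.03
t 41.6 tcp [0.4409 0.4236 0.1535] yaw 77.43 z [-0.0026 -0.0044 -1.    ] w 1.0006000050662904 gf 0.0 F [ 0.2716 -1.5268 -0.1456] tips 0.0726
```

Request:
arm_command:
  motion:
    - [0, 0, 0, 0]
    - [0, 0, 0.03, 0]
    - [0, 0, 0.055, 0]
    - [0, 0, 0.061, 0]
    - [0, 0, 0.061, 0]
    - [0, 0, 0.061, 0]

```text
t: 42.2
tool_pos: [0.4419, 0.4268, 0.0964]
orientation: [[0.217, 0.976, 0.001], [0.976, -0.217, 0.001], [0.001, 0.001, -1.0]]
ft_force: [-0.2, -0.8, -0.2]
grip_width: 1.0
grasp_force: 0.0
```

Request:
arm_command:
  motion:
    - [0, 0, 0, 0]
    - [0, 0, 0, 0]
    - [0, 0, 0, 0]
    - [0, 0, 0, 0]
    - [0, 0, 0, 0]
  hand: 1

```text
t: 42.7
tool_pos: [0.4419, 0.4269, 0.0967]
orientation: [[0.217, 0.976, 0.002], [0.976, -0.217, 0.001], [0.002, 0.001, -1.0]]
ft_force: [-2.1, -2.1, 8.6]
grip_width: 0.734
grasp_force: 64.9
```

Request:
arm_command:
  motion:
    - [0, 0, -0.02, 0]
    - [0, 0, -0.05, 0]
    - [0, 0, -0.09, 0]
    - [0, 0, -0.12, 0]
    - [0, 0, -0.12, 0]
    - [0, 0, -0.12, 0]

```text
t: 43.3
tool_pos: [0.4418, 0.4264, 0.216]
orientation: [[0.217, 0.976, 0.002], [0.976, -0.217, 0.001], [0.001, 0.001, -1.0]]
ft_force: [-0.2, -0.7, -1.6]
grip_width: 0.729
grasp_force: 66.5
```

```bash
python3 to.py .4026 .2997 .20 75
```

```text
move [-0.1322 -0.0108  0.0158] roll 2.46
t 43.3 tcp [0.4418 0.4264 0.216 ] yaw 77.46 z [ 0.0017  0.001  -1.    ] w 0.7294252128881061 gf 66.54078841209412 F [-0.2092 -0.6823 -1.6162] tips 0.0726
```

Request:
arm_command:
  motion:
    - [-0.045, -0.004, 0, 1]
    - [-0.09, -0.008, 0, 2]
    - [-0.1322, -0.0108, 0, 2.5]
    - [-0.1322, -0.0108, 0, 2.5]
    - [-0.1322, -0.0108, 0.02, 2.5]
    - [-0.1322, -0.0108, 0.042, 2.5]
    - [-0.1322, -0.0108, 0.042, 2.5]
    - [-0.1322, -0.0108, 0.042, 2.5]

```text
t: 44.1
tool_pos: [0.4019, 0.2996, 0.1726]
orientation: [[0.259, 0.966, -0.002], [0.966, -0.259, -0.001], [-0.001, -0.001, -1.0]]
ft_force: [0.1, 0.5, -0.6]
grip_width: 0.73
grasp_force: 66.4
```

```bash
python3 to.py .4026 .2999 .1427 75
```

```text
move [0.0005 0.0006 0.0299] roll 0.01
t 44.1 tcp [0.4019 0.2996 0.1726] yaw 75.01 z [-0.0018 -0.0009 -1.    ] w 0.7296413048998808 gf 66.43856763839722 F [ 0.0751  0.4562 -0.5586] tips 0.0726
```

Request:
arm_command:
  motion:
    - [0, 0, 0.008, 0]
    - [0, 0, 0.015, 0]
    - [0, 0, 0.021, 0]
    - [0, 0, 0.026, 0]
    - [0, 0, 0.03, 0]
    - [0, 0, 0.0315, 0]
    - [0, 0, 0.0315, 0]

```text
t: 44.8
tool_pos: [0.4024, 0.3001, 0.1426]
orientation: [[0.259, 0.966, 0.001], [0.966, -0.259, 0.0], [0.001, 0.001, -1.0]]
ft_force: [-3.5, -2.9, 16.0]
grip_width: 0.732
grasp_force: 68.5
```

Request:
arm_command:
  motion:
    - [0, 0, -0.003, 0]
    - [0, 0, -0.003, 0]
    - [0, 0, -0.003, 0]
    - [0, 0, -0.04, 0]
    - [-0.03, 0.003, -0.06, 0]
    - [-0.065, 0.008, -0.06, -7]
    - [-0.0962, 0.0133, -0.06, -13.2]
    - [-0.0962, 0.0133, -0.06, -13.2]
  hand: 0

```text
t: 45.6
tool_pos: [0.3899, 0.1984, 0.2007]
orientation: [[0.033, 0.999, -0.001], [0.999, -0.033, -0.004], [-0.004, -0.001, -1.0]]
ft_force: [0.1, 1.6, -0.6]
grip_width: 0.997
grasp_force: 0.0
```

Request:
arm_command:
  motion:
    - [0, 0, 0, 0]
    - [0, 0, 0.03, 0]
    - [0, 0, 0.03, 0]
    - [0, 0, 0.03, 0]

```text
t: 46.0
tool_pos: [0.3897, 0.2043, 0.1715]
orientation: [[0.031, 1.0, -0.002], [1.0, -0.031, 0.0], [0.0, -0.002, -1.0]]
ft_force: [0.7, 0.6, 1.3]
grip_width: 1.005
grasp_force: 0.0
```

```bash
python3 to.py .3903 .2037 .0965 88.2
```

```text
move [-0.0006  0.0007  0.075 ] roll 0.05
t 46.0 tcp [0.3897 0.2043 0.1715] yaw 88.25 z [-0.0016  0.0002 -1.    ] w 1.0046026827023264 gf 0.0 F [0.686  0.6105 1.2963] tips 0.0726
```

Request:
arm_command:
  motion:
    - [0, 0, 0.03, 0]
    - [0, 0, 0.055, 0]
    - [0, 0, 0.075, 0]
    - [0, 0, 0.075, 0]
    - [0, 0, 0.075, 0]

```text
t: 46.5
tool_pos: [0.3905, 0.2041, 0.0974]
orientation: [[0.031, 1.0, 0.0], [1.0, -0.031, 0.0], [0.0, 0.0, -1.0]]
ft_force: [-0.9, -0.0, 0.7]
grip_width: 1.0
grasp_force: 0.0
```

Request:
arm_command:
  motion:
    - [0, 0, 0, 0]
    - [0, 0, 0, 0]
    - [0, 0, 0, 0]
    - [0, 0, 0, 0]
    - [0, 0, 0, 0]
  hand: 1

```text
t: 47.0
tool_pos: [0.3908, 0.2038, 0.0981]
orientation: [[0.032, 0.999, 0.002], [0.999, -0.032, 0.001], [0.001, 0.002, -1.0]]
ft_force: [-3.1, -1.4, 13.8]
grip_width: 0.728
grasp_force: 62.6
```

Request:
arm_command:
  motion:
    - [0, 0, -0.02, 0]
    - [0, 0, -0.06, 0]
    - [0, 0, -0.1, 0]
    - [0, 0, -0.13, 0]
    - [0, 0, -0.13, 0]
    - [0, 0, -0.13, 0]

```text
t: 47.6
tool_pos: [0.3906, 0.203, 0.2273]
orientation: [[0.033, 0.999, 0.002], [0.999, -0.033, 0.0], [0.0, 0.002, -1.0]]
ft_force: [1.1, -0.4, -1.5]
grip_width: 0.728
grasp_force: 68.0
```

```bash
python3 to.py .4026 .2997 .195 75
```

```text
move [0.097  0.0088 0.0324] roll 13.12
t 47.6 tcp [0.3906 0.203  0.2273] yaw 88.12 z [ 0.0024  0.0002 -1.    ] w 0.7276891355261143 gf 67.95468807220459 F [ 1.0549 -0.3516 -1.4639] tips 0.0726
```

Request:
arm_command:
  motion:
    - [0.03, 0.003, 0, 5]
    - [0.065, 0.006, 0, 10]
    - [0.097, 0.0088, 0, 13.1]
    - [0.097, 0.0088, 0, 13.1]
    - [0.097, 0.0088, 0.015, 13.1]
    - [0.097, 0.0088, 0.03, 13.1]
    - [0.097, 0.0088, 0.03, 13.1]
    - [0.097, 0.0088, 0.03, 13.1]

```text
t: 48.4
tool_pos: [0.4017, 0.2992, 0.1959]
orientation: [[0.257, 0.966, -0.002], [0.966, -0.257, -0.001], [-0.002, -0.001, -1.0]]
ft_force: [0.3, 0.1, -0.4]
grip_width: 0.733
grasp_force: 67.9
```

```bash
python3 to.py .4026 .3 .1671 75
```

```text
move [0.0011 0.0007 0.0288] roll 0.1
t 48.4 tcp [0.4017 0.2992 0.1959] yaw 75.1 z [-0.0016 -0.0013 -1.    ] w 0.7330990584282363 gf 67.85625457763672 F [ 0.2671  0.0993 -0.4198] tips 0.0726
```

Request:
arm_command:
  motion:
    - [0.0005, 0.0005, 0.008, 0]
    - [0.0005, 0.0005, 0.015, 0]
    - [0.0005, 0.0005, 0.021, 0]
    - [0.0005, 0.0005, 0.026, 0]
    - [0.0005, 0.0005, 0.029, 0]
    - [0.0005, 0.0005, 0.0305, 0]
    - [0.0005, 0.0005, 0.0305, 0]

```text
t: 49.1
tool_pos: [0.4028, 0.3007, 0.1672]
orientation: [[0.257, 0.966, 0.001], [0.966, -0.257, 0.0], [0.0, 0.001, -1.0]]
ft_force: [-4.1, -4.6, 17.4]
grip_width: 0.722
grasp_force: 69.9
```

Nested at the expected height. Release, rise, retreat and look once more.

Request:
arm_command:
  motion:
    - [0, 0, -0.002, 0]
    - [0, 0, -0.002, 0]
    - [0, 0, -0.002, 0]
    - [0, 0, -0.03, 0]
    - [0, 0, -0.07, 0]
    - [0, 0, -0.12, 0]
    - [-0.05, 0, -0.14, 0]
    - [-0.1, 0, -0.14, 0]
  hand: 0

```text
t: 49.9
tool_pos: [0.3785, 0.2084, 0.3083]
orientation: [[0.255, 0.967, 0.004], [0.967, -0.255, 0.003], [0.004, 0.003, -1.0]]
ft_force: [1.1, -1.3, -0.2]
grip_width: 1.0
grasp_force: 0.0
```

Request:
arm_command:
  motion:
    - [-0.05, 0.01, 0, 0]
    - [-0.1, 0.02, 0, 0]
    - [-0.15, 0.04, 0, 0]
    - [-0.18, 0.05, 0, 0]
    - [-0.18, 0.05, 0, 0]

```text
t: 50.4
tool_pos: [0.3797, 0.0152, 0.3056]
orientation: [[0.265, 0.964, -0.001], [0.964, -0.265, -0.002], [-0.002, -0.0, -1.0]]
ft_force: [0.1, 0.3, -0.5]
grip_width: 1.0
grasp_force: 0.0
```

```bash
python3 - <<'E'
from meas import *
S,T,_=meas([("pin","red",(235,240,260,285),(215,210,245,240),0.016,False),("cup","cup",(245,255,300,325),(210,245,262,305),0.069,True),("grip","yellow",(245,190,290,240),(255,120,300,190),.08,False),("grip","green",(210,190,250,260),(215,120,253,190),.08,False)])
a=cv2.resize(S["pixels"][180:330,170:340],(453,400),interpolation=cv2.INTER_CUBIC)
b=cv2.resize(T["pixels"][120:320,145:345],(347,347),interpolation=cv2.INTER_CUBIC)
c=np.zeros((400,800,3),np.uint8);c[:,:453]=a;c[:347,453:]=b
cv2.imwrite("pics/z.png",c[:,:,::-1])
E
```

```text
pin red [94, 70] free [0.5213 0.3101 0.1831 0.0161] 0.409 fixz [0.5212 0.31   0.3713] 0.404 T [0.5212 0.31   0.3788] 0.168 S [0.5256 0.3086 0.5865] 0.227
cup cup [1811, 1549] free [ 0.4034  0.299  -0.2383  0.0699] 0.942 fixz [ 0.4036  0.299  -0.228 ] 0.942 T [ 0.4064  0.2923 -0.0408] 0.376 S [ 0.3363  0.3255 -0.3011] 0.517
grip yellow [186, 180] free [ 0.6453  0.2228 -0.1413  0.082 ] 0.227 fixz [ 0.646   0.2228 -0.1183] 0.269 T [ 0.6458  0.2223 -0.1078] 0.124 S [ 0.6522  0.2185 -0.2941] 0.066
grip green [193, 186] free [0.6511 0.2848 0.3929 0.0819] 0.327 fixz [ 0.6514  0.278  -0.157 ] 0.242 T [ 0.651   0.2785 -0.0978] 0.111 S [ 0.6583  0.2753 -0.1855] 0.076
```

View pics/z.png

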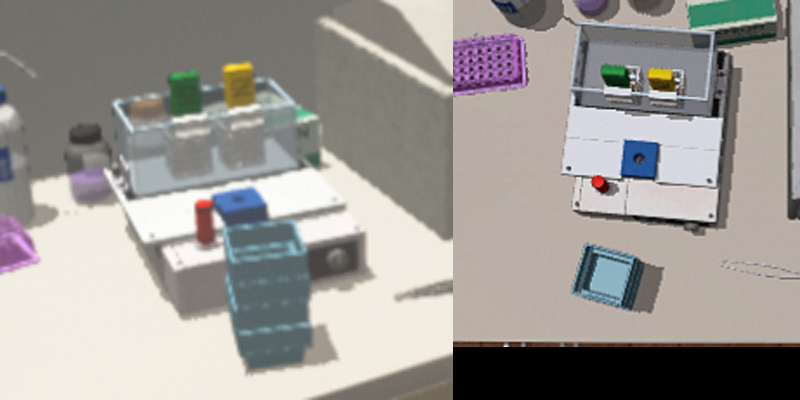

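The picture shows both baskets hung on the front rim (top view, about (615,75) and (660,78)). The red pin is home in the nose at (600,185), and the four cups stand in one upright stack at (608,278).

```bash
python3 -c "
from station import sign_off
print(sign_off())"
```

```text
the job is handed in; nothing more can be done
None
```

The job is done and handed in at about 50 s: I locked the carriage with the pin and hung both baskets (yellow and green) on the trough's front rim. Only then did I put the pin back fully home in its parking hole and nest the four cups in one upright stack; the last pictures show all of it in place, though `sign_off` returned no verdict.

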